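# Unload the lamp curing unit through its isolator and latch interlock

## Task

Unload the lamp curing unit: switch its lamp isolator fully off, which frees the lid latch (never force it while the isolator is on), turn the latch fully open and raise the lid well up. Using the lifter, and never touching the freshly coated plates with the gripper or letting one fall on the bench, move every plate that is inside, coated face up, to lie on the rails of the drying rack, one plate to a lane. Then stand the lifter upright on the bench, shut the lid and turn the latch fully closed again, leaving the isolator off and the objects round about undisturbed.

Things in the scene. Friction and masses are not known exactly. Their poses are not given: they have to be found in the camera images.
- curer: curing unit fixed on the bench, grey base, white lid (top at z 118). Origin: on the bench under the bed's middle; +x points from the front (lid bar; lifter goes in here) to the hinge. Base x -56 to 76, y +-98 mm. Bed at z 72; on it lanes at y -62, 0, 62 of two rails each, x -43 to 45, tops at z 88, 38 mm clear between; back stops at x 47. Keeper at the left side: x -14 to 20, y to 124, z to 134
- isolator (a joint): lamp isolator, rad, 0 = on, 1.31 = fully off (stop); increases clockwise seen from above; stiff (0.1 Nm), stays where left. Its disc has a scallop: only from about 1.19 on does it let the latch turn, and it is itself locked while the latch is away from closed
- isolator_grip (a point): black isolator bar knob on the lid's top: point on its vertical axis at grip height, 150 mm above the bench with the lid shut (bar spans 131 to 161 mm). Bar 54 long, 16 mm wide, along this point's x axis. A steel disc lies under it, its top at 125 mm; the other knob's axis is 80 mm away
- latch (a joint): lid latch, rad, 0 = closed (its tongue lies under a keeper on the unit's left side), 1.31 = fully open (stop); increases clockwise seen from above; stiff (0.1 Nm), stays where left. Blocked by the isolator disc (about 0.08 play; a few Nm of force only strains it) unless the isolator is off. The lid is free from about 0.5 on
- latch_grip (a point): aluminium latch bar knob on the lid's top: point on its vertical axis at grip height, 150 mm above the bench with the lid shut (bar spans 131 to 161 mm). Bar 54 long, 14 mm wide, along this point's y axis; steel disc under it, top at 125 mm
- lid (a joint): lid, rad, 0 = shut, 1.4 = upright stop; friction hinge, stays at any angle; about 6 N at the bar moves it
- lid_bar (a point): middle of the round bar (12 mm thick, 90 mm long, along the unit's y) on the lid's front, 45 mm before its front wall; moves with the lid. Shut: 98 mm high; unit frame x -101, z 98
- lid_hinge (a point): middle of the lid's hinge line, which runs along the unit's y (unit frame x 78, z 74 mm); fixed
- rack: drying rack fixed on the bench. Origin: centre of its underside. +x is the way the lifter goes in, from the open side at -x. Base plate x +-48, y +-93, 4 mm thick; three lanes at y -62, 0, 62 of two rails each (x +-44, tops at z 26, 38 mm clear between them); low back strip at x 46, to z 16
- rack_lane0 (a point): middle of the rack lane at rack y -62, at rail-top height (26 mm); axes as the rack's
- rack_lane1 (a point): middle of the rack lane at rack y 0, at rail-top height; axes as the rack's
- rack_lane2 (a point): middle of the rack lane at rack y 62, at rail-top height; axes as the rack's
- lifter: plate lifter, 0.2 kg, standing on the bench. Origin: underside, on the axis of its upright square black handle (22 x 22 mm, z 6 to 118). Foot x +-18, y +-30, 6 mm thick. Steel blade 24 mm wide, 2.5 mm thick, underside level with the foot's, runs along +x to x 130; a plate is carried with its centre at about x 85
- plate_a: coated aluminium plate, 84 (x) x 54 (y) x 5 mm (z), 0.07 kg, grey coated face up. Origin: centre of its underside. Starts in a lane of the curing unit, its x along the unit's; may be absent (None)
- plate_b: coated aluminium plate, 84 (x) x 54 (y) x 5 mm (z), 0.07 kg, grey coated face up. Origin: centre of its underside. Starts in a lane of the curing unit, its x along the unit's; may be absent (None)
- plate_c: coated aluminium plate, 84 (x) x 54 (y) x 5 mm (z), 0.07 kg, grey coated face up. Origin: centre of its underside. Starts in a lane of the curing unit, its x along the unit's; may be absent (None)
- flask: grey soft flask lying on its side, 109 x 210 x 59 mm, a bystander; origin under its middle
- parts_box: small brown cardboard box, 60 x 74 x 45 mm, a bystander; origin under its middle

How it is judged (in metres and radians):
On the way, in this order (a step that is already met when the one before it is completed fails the run):
1. the lamp isolator is turned off (value of joint isolator above 1.17 rad), for 0.2 s.
2. the latch is turned open (value of joint latch above 1.1 rad), for 0.2 s.
3. the lid is raised well up (value of joint lid above 1.05 rad), for 0.2 s.
4. every plate present lies in a lane of the rack, coated face up ((horizontal distance between plate_a and rack_lane0 below 0.02 m or horizontal distance between plate_a and rack_lane1 below 0.02 m or horizontal distance between plate_a and rack_lane2 below 0.02 m) and z of plate_a in the frame of rack between 0.022 and 0.031 m and angle between each of plate_a, plate_b, plate_c's own z axis and vertical below 0.1 rad and angle between the x axis of each of plate_a, plate_b, plate_c and the x axis of rack, either way round below 0.2 rad and (horizontal distance between plate_b and rack_lane0 below 0.02 m or horizontal distance between plate_b and rack_lane1 below 0.02 m or horizontal distance between plate_b and rack_lane2 below 0.02 m) and z of plate_b in the frame of rack between 0.022 and 0.031 m and (horizontal distance between plate_c and rack_lane0 below 0.02 m or horizontal distance between plate_c and rack_lane1 below 0.02 m or horizontal distance between plate_c and rack_lane2 below 0.02 m) and z of plate_c in the frame of rack between 0.022 and 0.031 m), for 0.3 s.
5. the lid is shut (value of joint lid below 0.06 rad), for 0.2 s.
6. the latch is closed (value of joint latch below 0.2 rad), for 0.2 s.
At the end, for the whole second after the job is handed in: Each plate lies face up on the rails of a rack lane (within 20 mm of its middle, 0.1 rad of level, 0.2 rad of its direction); lid shut (under 0.06 rad), latch closed (under 0.2), isolator off (over 1.17), lifter upright on the bench; all at rest (all of step 4 and linear speed of each of plate_a, plate_b, plate_c, lifter below 0.02 m/s and value of joint lid below 0.06 rad and value of joint latch below 0.2 rad and value of joint isolator above 1.17 rad and height (world z) of lifter between -0.004 and 0.006 m and angle between lifter's own z axis and vertical below 0.08 rad); the robot touches nothing.
It fails at once if the latch is forced while the isolator is on (value of joint isolator below 1 rad and value of joint latch above 0.4 rad).
It fails at once if the gripper touches a coated plate (contact force between the fingers and plate_a above 0.5 N or contact force between the fingers and plate_b above 0.5 N or contact force between the fingers and plate_c above 0.5 N).
It fails at once if a plate is dropped on the bench or floor (height (world z) of any of plate_a, plate_b, plate_c below 0.012 m).
It fails at once if a bystanding object is moved by more than 3 cm (distance of any of flask, parts_box from where it was at the start of the episode above 0.03 m).
Of plate_a, plate_b, plate_c only 2 to 3 are there at a start; the rules pass over those that are not, and their reading is None.
At some moment in a run one of lifter may be knocked a few centimetres aside while the robot is not near it.
It also fails if it takes over 210 s, if anything falls off the work surface, if the arm or the gripper's body presses on something with over 40 N, if the wrist force passes 120 N, or if a joint passes its speed limit or range.

## Robot

A 6-joint arm with a two-finger parallel gripper is mounted at the origin on the work surface; the furniture and walls round the work are solid. World frame = base frame: x ahead of the robot, y to its left, z up, the work surface at z = 0. Lengths are in mm, angles in rad, forces in N, time in s.
With the tool pointing down it reaches from about 350 to 975 mm from the base axis. Payload 7.1 kg.
Tool frame: the origin (TCP) lies midway between the tips of the shut fingers; the grasp point (between the pads) lies 19 mm behind it (ctrl.grip_depth is the distance from the TCP to the grasp point, in mm); z points along the fingers, y is the line along which they close (so a half turn about z gives the same grasp; the last joint's range is limited). The gripper opens to 88 mm and grips with 3 to 60 N. Pads are 20 mm wide; open, the fingers measure 115 mm over their backs; the gripper's body (75 mm by 178 mm) begins 61 mm behind the grasp point.
Start: joints at [-1.161, 0.423, 1.63, -0, 1.089, -0.019], TCP at [259.877, -568.391, 222.675] pointing down, gripper open.
Joint ranges: [-3, 3], [-0.9, 2.11], [0.09, 2.58], [-1.31, 4.45], [0.11, 2.69], [-2.54, 2.54]. Speed limits (rad/s): [2.39, 2.39, 3.01, 3.14, 3.14, 3.14].

## Interface

Orientations are given as a rotation vector (axis times angle).
In Python, from workcell import get_obs, vision, ctrl gives the robot as it stands.
- The arm moves only by the tool step_arm, never from a script. Its argument "plan" is a list of rows, each a list of 7 numbers: the opening, from -1 (shut) to 1 (fully open), then the shift along the tool's x, y, z as a fraction of full scale, then the turn, a rotation vector about the tool's x, y, z as a fraction of full scale. In form: [[fingers, dx, dy, dz, wx, wy, wz], ...]. A call has 1 to 20 rows; each row shifts and turns the commanded pose from where the row before left it, along the tool's axes as they then stand; what a row does not reach is not made up. Full scale, the value 1, is 50 mm for a shift and 0.12 rad for a turn. A row lasts 1/8 s, in which the tool goes at most 62.5 mm and 10.7 degrees, less where a joint would pass 70% of its speed; a pose out of reach is approached as far as the arm can. A call with a number of a shift or a turn outside -1 to 1 is refused whole. A call with a gripper value outside its range is refused whole. The fingers move at their own pace and stop on an object; the grip force is fixed at half the most. Time passes only in rows, so rows that do not move let the fingers close. It gives the time, the measured TCP pose, the force, the opening and the grip force at its end, in the units of the state.
- get_obs(): the state, without advancing time (a new reading comes with each control period).
- vision.get_image(name): name is "side" or "top" or "wrist"; returns a dict with "pixels" (420x560x3 uint8, red, green, blue), "depth" (420x560 float32, mm along the optical axis (not along the pixel's ray), 0 where there is no reading), "fx", "fy", "cx", "cy" (pixels), "T" (4x4, takes a point from camera to world coordinates); the wrist camera has in their place "T_tool_cam" (4x4, takes a point from camera to tool coordinates, whose origin is the TCP and whose axes are the flange's). Camera axes: x right, y down, z forward; pixel columns grow to the right and rows downward; lengths in mm; the calibration is good to about 2 mm. A picture is of the moment at which its call begins: read the wrist's pose just before it.
- ctrl.close_job(): hands the job in; it is judged then, once.
The state is a dict: "t": time; "qpos": joint angles; "qvel": joint speeds; "joint_torque": joint torques, N m; "ee_pos": TCP position; "orientation": TCP orientation; "ft_force": force on the tool from outside, world axes, zero at the start; "moment": the same for the moment, N m; "width": finger opening in mm; "grasp_force": force on a finger pad.
Only numpy, scipy, OpenCV 4.12 (cv2) and the standard library are available. Lean on these libraries where they do the work, as an engineer would, in place of code of your own. Each camera call takes 0.05 s, during which the arm holds its last target. There are 200 camera calls.

## Working session

There is one attempt and no reset: what is moved stays moved. The work goes in short steps, Python scripts to look and compute and a tool call to move; the robot and the scene stay as the last step left them, time stands still between calls to the robot, and variables do not carry over. Pictures are saved under pics/ and viewed, at most 15 in all, crops included, and the job is handed in when it is done.

Besides the shell and the picture viewer there is one more tool, called as name([rows], argument=value, ...), one row to a line, values as JSON. step_arm: Moves the arm, as the interface text tells. Its arguments: {"type":"object","properties":{"plan":{"type":"array","items":{"type":"array","items":{"type":"number","minimum":-1,"maximum":1}}}},"required":["plan"]}

```bash
ls; mkdir -p pics
cat > h.py <<'E'
import numpy as np, cv2, pickle
from workcell import get_obs, vision, ctrl
from scipy.spatial.transform import Rotation as R
def snap(name,fn):
    o=get_obs(); d=vision.get_image(name)
    if 'T' not in d:
        T=np.eye(4); T[:3,:3]=R.from_rotvec(o['orientation']).as_matrix(); T[:3,3]=o['ee_pos']
        d['T']=T@np.array(d['T_tool_cam'])
    pickle.dump(d,open(fn+'.pkl','wb')); cv2.imwrite('pics/'+fn+'.png',cv2.cvtColor(d['pixels'],cv2.COLOR_RGB2BGR)); return d
def load(fn): return pickle.load(open(fn+'.pkl','rb'))
def pt(d,u,v,r=1):
    w=d['depth'][v-r:v+r+1,u-r:u+r+1]; z=np.median(w[w>0])
    return (d['T']@[(u-d['cx'])/d['fx']*z,(v-d['cy'])/d['fy']*z,z,1])[:3]
def cloud(d):
    v,u=np.mgrid[0:420,0:560]; z=d['depth']
    P=np.stack([(u-d['cx'])/d['fx']*z,(v-d['cy'])/d['fy']*z,z],-1)@d['T'][:3,:3].T+d['T'][:3,3]
    P[z<=0]=np.nan; return P
def crop(fn,u0,v0,u1,v1,s,out):
    im=cv2.imread('pics/'+fn+'.png')[v0:v1,u0:u1]; cv2.imwrite('pics/'+out+'.png',cv2.resize(im,None,fx=s,fy=s,interpolation=cv2.INTER_CUBIC))
E
python3 - <<'E'
from h import *
for n in('side','top'):
    d=snap(n,n+'0'); print(d['T'].round(2).tolist(),d['fx'])
print(get_obs())
E
```

```text
pics
[[-0.91, -0.2, 0.36, 153.27], [-0.41, 0.44, -0.8, 795.56], [-0.0, -0.88, -0.48, 615.99], [0.0, 0.0, 0.0, 1.0]] 392.5310190956175
[[0.02, -0.99, 0.16, 353.39], [-1.0, -0.02, -0.02, -17.66], [0.02, -0.16, -0.99, 1198.7], [0.0, 0.0, 0.0, 1.0]] 426.33604722445733
{'t': 0.1, 'qpos': array([-1.16101081e+00,  4.23759680e-01,  1.63062804e+00,  4.19729852e-05,
        1.08862673e+00, -1.89857044e-02]), 'qvel': array([ 9.90647490e-05, -1.60446316e-03, -2.15554145e-03, -1.94770382e-04,
        1.01040570e-03,  8.76175392e-04]), 'joint_torque': array([-7.05552156e-04, -5.45614493e+01, -2.74323928e+01,  6.44448982e-02,
        1.87878491e-02, -2.92098173e-05]), 'ee_pos': array([ 259.67959565, -567.92441121,  221.97672245]), 'orientation': array([-3.06830971e+00, -6.68036693e-01,  3.76174334e-04]), 'ft_force': array([-0.39973655,  0.05531348,  0.69163189]), 'moment': array([-3.17866607e-02,  4.62105435e-05, -1.57313569e-02]), 'grasp_force': 0.0, 'width': 87.89910798134837}
```

View pics/top0.png

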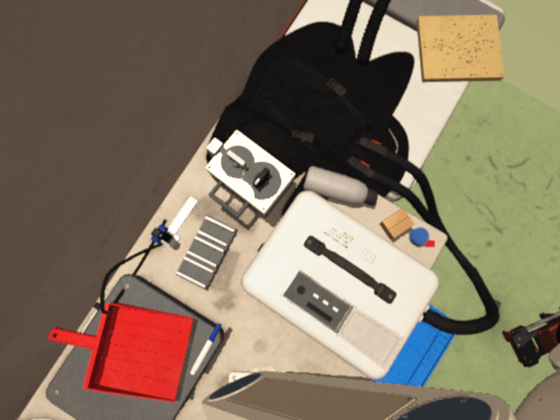

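View pics/side0.png

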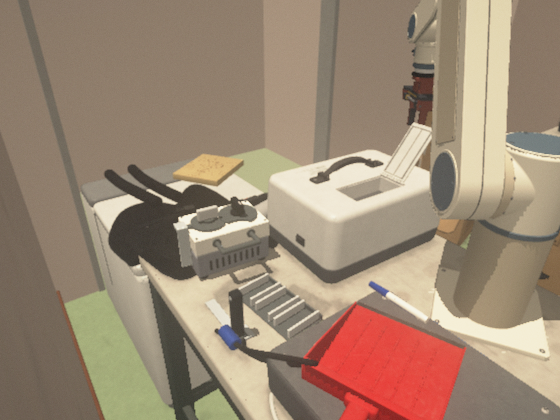

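The top view shows the unit at about (250,172), the rack at (207,252), and the lifter at (172,225) with its blade pointing up-right. The flask is at (340,186) and the box at (397,223). The side view shows the lifter handle at (237,308).

Run:
```python
from h import *
crop('top0',140,120,310,300,4.4,'c0') if 0 else crop('top0',140,125,310,295,3.5,'c0')
d=load('top0'); P=cloud(d)
for n,m in (('unit lid top',(abs(P[...,2]-118)<5)),):
    pass
for uv in [(250,172),(207,252),(160,235),(187,213),(238,157),(262,178),(234,208),(215,147)]: print(uv,pt(d,*uv).round(0))
```

```text
(250, 172) [623.  63. 126.]
(207, 252) [422. 184.   5.]
(160, 235) [456. 288. 110.]
(187, 213) [530. 246.   3.]
(238, 157) [652.  92. 162.]
(262, 178) [600.  30. 161.]
(234, 208) [548. 115.   0.]
(215, 147) [685. 155. 135.]
```

View pics/c0.png

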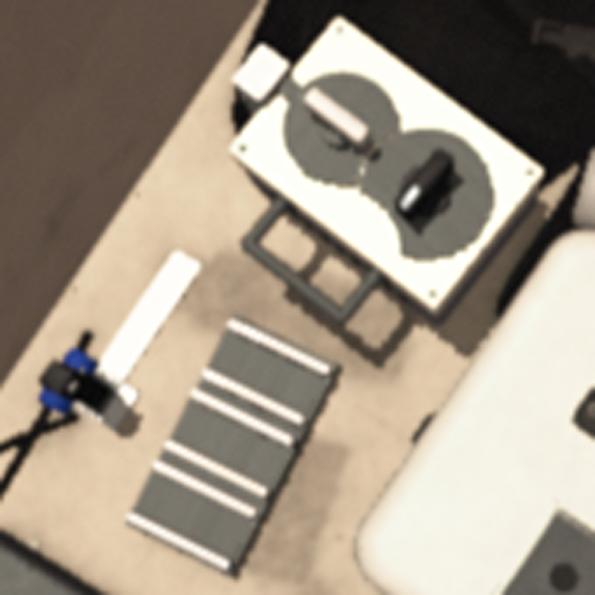

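The crop shows the lid corners at (340,18), (543,172), (435,308) and (233,148). The bar front is near (310,265) and the keeper at (262,70). The rack rails run from (230,322) to (332,370). The blade tip is at (185,258) and the handle base near (100,385). Next I'll fit rough poses.

```bash
cat >> h.py <<'E'
def rp(d,u,v,z):
    r=d['T'][:3,:3]@[(u-d['cx'])/d['fx'],(v-d['cy'])/d['fy'],1]; o=d['T'][:3,3]; return (o+r*(z-o[2])/r[2])
def fit(src,dst):
    # 2D rigid, local->world; returns x,y,yaw,resid
    s=np.array(src,float)[:,:2]; t=np.array(dst,float)[:,:2]; a=s-s.mean(0); b=t-t.mean(0)
    y=np.arctan2((a[:,0]*b[:,1]-a[:,1]*b[:,0]).sum(),(a*b).sum()); c,q=np.cos(y),np.sin(y); M=np.array([[c,-q],[q,c]])
    o=t.mean(0)-M@s.mean(0); return o,y,np.linalg.norm(t-(s@M.T+o),axis=1)
def w(o,y,p): c,s=np.cos(y),np.sin(y); return np.array(o)+np.array([[c,-s],[s,c]])@np.array(p)
def go(x,y,z,yaw,ref=None):
    # shift in tool axes and turn about tool z for a down-pointing tool; yaw = direction of tool y
    o=get_obs(); p=np.array(o['ee_pos']); M=R.from_rotvec(o['orientation']).as_matrix()
    yy=np.arctan2(M[1,1],M[0,1]); dz=(yaw-yy+np.pi/2)%np.pi-np.pi/2
    print('tool shift mm',(M.T@(np.array([x,y,z])-p)).round(1),'units',(M.T@(np.array([x,y,z])-p)/50).round(2),'turn z rad',round(-dz,3),'units',round(-dz/.12,2),'j6',o['qpos'][5].round(2),'tilt',M[:,2].round(3))
E
python3 - <<'E'
from h import *
d=load('top0'); g=lambda u,v,z: rp(d,u/3.5+140,v/3.5+125,z)
c=[g(340,18,118),g(543,172,118),g(435,308,118),g(233,148,118)]
print(np.array(c).round(0).tolist(),[np.linalg.norm(c[i]-c[i-1]).round(0) for i in range(4)])
print(fit([[76,98],[76,-98],[-56,-98],[-56,98]],c))
r=[g(230,322,26),g(332,370,26),g(235,570,26),g(130,520,26)]
print([np.linalg.norm(r[i]-r[i-1]).round(0) for i in range(4)],'lane +y is?')
print(fit([[-44,83],[44,83],[44,-83],[-44,-83]],r))
print(fit([[130,0],[18,12]],[g(185,258,2.5),g(112,375,2.5)]))
P=cloud(d)
m=(P[...,2]>106)&(P[...,2]<124)&(abs(P[...,0]-456)<40)&(abs(P[...,1]-288)<40); print('handle',P[m].mean(0),m.sum())
E
```

```text
[[738.0, 102.0, 118.0], [622.0, -54.0, 118.0], [518.0, 24.0, 118.0], [635.0, 177.0, 118.0]] [np.float64(128.0), np.float64(194.0), np.float64(130.0), np.float64(193.0)]
(array([620.14294848,  68.35194458]), np.float64(-0.6411387929756774), array([1.99304722, 2.14537652, 1.40502239, 3.2190291 ]))
[np.float64(171.0), np.float64(90.0), np.float64(171.0), np.float64(90.0)] lane +y is?
(array([420.65703949, 182.14012932]), np.float64(-1.9844419112612484), array([2.59739616, 2.36506521, 2.62355066, 2.64064123]))
(array([452.81475422, 281.3348183 ]), np.float64(-0.3930620955926166), array([1.26880301, 1.26880301]))
handle [462.09535323 295.52547455 117.49207176] 82
```

Run:
```python
from h import *
d=vision.get_image('wrist'); print(np.array(d['T_tool_cam']).round(2).tolist(),d['fx'])
M=R.from_rotvec(get_obs()['orientation']).as_matrix(); print(M.round(2).tolist())
go(260,-568,420,0.93)
go(500,130,420,0.93)
P=cloud(load('top0')); m=(P[...,1]>-300)&(P[...,1]<400)&(P[...,0]>300)&(P[...,0]<800); print(np.nanmax(P[m][:,2]))
```

```text
[[0.0, -0.96, -0.28, 77.61], [1.0, 0.0, 0.0, -0.2], [-0.0, -0.28, 0.96, -162.53], [0.0, 0.0, 0.0, 1.0]] 329.4997663583115
[[0.91, 0.42, -0.0], [0.42, -0.91, 0.0], [-0.0, -0.0, -1.0]]
tool shift mm [ 3.000e-01 -1.000e-01 -1.979e+02] units [ 0.01 -0.   -3.96] turn z rad 1.07 units 8.91 j6 -0.02 tilt [-0.     0.001 -1.   ]
tool shift mm [ 508.8 -535.2 -197.3] units [ 10.18 -10.7   -3.95] turn z rad 1.07 units 8.91 j6 -0.02 tilt [-0.     0.001 -1.   ]
240.26521114475145
```

step_arm([
  [1, 0, 0, -1, 0, 0, 0],
  [1, 0, 0, -1, 0, 0, 0],
  [1, 0, 0, -1, 0, 0, 0],
  [1, 0, 0, -1, 0, 0, 0],
  [1, 0.73, -0.76, 0, 0, 0, 0],
  [1, 0.73, -0.76, 0, 0, 0, 0],
  [1, 0.73, -0.76, 0, 0, 0, 0],
  [1, 0.73, -0.76, 0, 0, 0, 0],
  [1, 0.73, -0.76, 0, 0, 0, 0],
  [1, 0.73, -0.76, 0, 0, 0, 0],
  [1, 0.73, -0.76, 0, 0, 0, 0],
  [1, 0.73, -0.76, 0, 0, 0, 0],
  [1, 0.73, -0.76, 0, 0, 0, 0],
  [1, 0.73, -0.76, 0, 0, 0, 0],
  [1, 0.73, -0.76, 0, 0, 0, 0],
  [1, 0.73, -0.76, 0, 0, 0, 0],
  [1, 0.73, -0.76, 0, 0, 0, 0],
  [1, 0.73, -0.76, 0, 0, 0, 0],
])

```text
t: 2.4
ee_pos: [503.6, 129.7, 422.6]
orientation: [3.069, 0.669, -0.0]
ft_force: [1.2, -0.4, -0.2]
width: 87.3
grasp_force: 0.0
```

step_arm([
  [1, 0, 0, 0, 0, 0, -1],
  [1, 0, 0, 0, 0, 0, -1],
  [1, 0, 0, 0, 0, 0, -1],
  [1, 0, 0, 0, 0, 0, -1],
  [1, 0, 0, 0, 0, 0, -1],
  [1, 0, 0, 0, 0, 0, -1],
  [1, 0, 0, 0, 0, 0, -1],
  [1, 0, 0, 0, 0, 0, -1],
  [1, 0, 0, 0, 0, 0, -1],
  [1, 0, 0, 0, 0, 0, -1],
  [1, 0, 0, 0, 0, 0, -1],
  [1, 0, 0, 0, 0, 0, -1],
  [1, 0, 0, 0, 0, 0, -1],
  [1, 0, 0, 0, 0, 0, -1],
  [1, 0, 0, 0, 0, 0, -1],
  [1, 0, 0, 0, 0, 0, -1],
  [1, 0, 0, 0, 0, 0, -1],
  [1, 0, 0, 0, 0, 0, -0.2],
])

```text
t: 4.65
ee_pos: [503.3, 127.8, 422.4]
orientation: [-1.001, -2.977, 0.0]
ft_force: [0.8, 0.1, 1.2]
width: 87.8
grasp_force: 0.0
```

Run:
```python
from h import *
snap('wrist','w1'); o=get_obs(); print(o['t'],o['ee_pos'],o['qpos'].round(2)); go(600,30,250,.93)
im=cv2.imread('pics/w1.png'); cv2.imwrite('pics/w1b.png',cv2.resize(im,(800,600),interpolation=cv2.INTER_CUBIC))
```

```text
4.7 [503.28567761 127.89253539 422.47865468] [ 0.23  0.09  1.62 -0.    1.44 -0.7 ]
tool shift mm [-136.2  -19.5  172.5] units [-2.72 -0.39  3.45] turn z rad -0.008 units -0.07 j6 -0.7 tilt [-0. -0. -1.]
```

View pics/w1b.png

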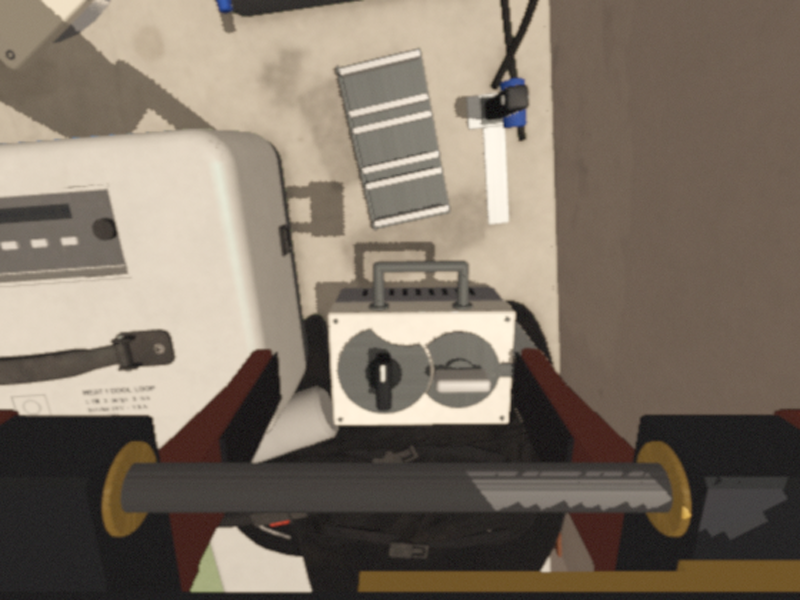

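The wrist view shows the isolator knob centred at (384,372) on its disc (385,369), and the latch knob at (461,381) on its disc (459,369). The lid bar runs (375..468, 266). The rack corners are (338,69), (420,51), (448,209) and (374,226). The blade tip is at (497,223) and the handle top at (515,97).

Run:
```python
from h import *
d=load('w1'); g=lambda u,v,z: rp(d,u*.7,v*.7,z)
c=[g(329,308,118),g(515,308,118),g(513,424,118),g(331,425,118)]
print([np.linalg.norm(c[i]-c[i-1]).round(0) for i in range(4)])
print('unit',fit([[-56,-98],[-56,98],[76,98],[76,-98]],c))
P=cloud(d); print('z lid',P[int(320*.7),int(350*.7)],P[int(420*.7),int(350*.7)])
for n,u,v,z in(('iso disc',385,369,125),('iso knob',384,372,161),('lat disc',459,369,125),('bar l',375,266,104),('bar r',468,266,104)): print(n,g(u,v,z))
r=[g(338,69,26),g(420,51,26),g(448,209,26),g(374,226,26)]
print([np.linalg.norm(r[i]-r[i-1]).round(0) for i in range(4)])
print('rack',fit([[44,-83],[-44,-83],[-44,83],[44,83]],r))
o,y,_=fit([[44,-83],[-44,-83],[-44,83],[44,83]],r)
L=(P[...,:2]-o)@np.array([[np.cos(y),-np.sin(y)],[np.sin(y),np.cos(y)]])
for x in range(-54,56,2):
    m=(abs(L[...,0]-x)<1.2)&(abs(abs(L[...,1])-31)<6)&(P[...,2]<40); print(x,np.median(P[...,2][m]).round(0) if m.any() else None,end='; ')
print()
print('blade', fit([[130,0],[22,0]],[g(497,222,2.5),g(496,127,2.5)]))
m=(P[...,2]>108)&(P[...,2]<124)&(abs(P[...,0]-456)<40)&(abs(P[...,1]-288)<40); q=P[m]; print('handle',q.mean(0),m.sum(), cv2.minAreaRect(q[:,:2].astype(np.float32)))
```

```text
[np.float64(138.0), np.float64(193.0), np.float64(137.0), np.float64(204.0)]
unit (array([622.0981375 ,  72.52649642]), np.float64(-0.6407756676386017), array([3.37668455, 2.65162099, 5.46090132, 4.44367715]))
z lid [538.597007    38.47502699 119.77963275] [631.14623869 -36.04651408 118.31126768]
iso disc [603.98562195  36.39384285 125.        ]
iso knob [593.17751755  44.49526049 161.        ]
lat disc [651.57723102  99.28995863 125.        ]
bar l [512.10491264  93.15869178 104.        ]
bar r [570.68669446 170.55010041 104.        ]
[np.float64(173.0), np.float64(90.0), np.float64(171.0), np.float64(89.0)]
rack (array([425.20845393, 185.71202977]), np.float64(-2.008295380575369), array([3.79410723, 2.54024923, 2.42640486, 3.64183286]))
-54 0.0; -52 0.0; -50 -0.0; -48 4.0; -46 4.0; -44 5.0; -42 5.0; -40 4.0; -38 5.0; -36 4.0; -34 5.0; -32 5.0; -30 5.0; -28 5.0; -26 5.0; -24 4.0; -22 4.0; -20 5.0; -18 5.0; -16 5.0; -14 4.0; -12 4.0; -10 4.0; -8 4.0; -6 4.0; -4 5.0; -2 4.0; 0 4.0; 2 5.0; 4 4.0; 6 5.0; 8 5.0; 10 4.0; 12 4.0; 14 5.0; 16 4.0; 18 5.0; 20 5.0; 22 4.0; 24 4.0; 26 4.0; 28 4.0; 30 5.0; 32 4.0; 34 5.0; 36 4.0; 38 5.0; 40 5.0; 42 5.0; 44 16.0; 46 16.0; 48 8.0; 50 0.0; 52 1.0; 54 0.0; 
blade (array([464.15391687, 301.01621671]), np.float64(-0.5766158815473216), array([1.12940299, 1.12940299]))
handle [463.2557198  295.87559554 117.02445704] 315 ((463.4322509765625, 296.8771667480469), (24.084978103637695, 22.19660758972168), 54.36098098754883)
```

```bash
cat > m.py <<'E'
from h import *
def rect(P,c,r,z0,z1,n):
    m=(P[...,2]>z0)&(P[...,2]<z1)&(np.hypot(P[...,0]-c[0],P[...,1]-c[1])<r)
    m=cv2.morphologyEx(m.astype(np.uint8),cv2.MORPH_OPEN,np.ones((2,2)))>0
    q=P[m][:,:2].astype(np.float32); (c,s,a)=cv2.minAreaRect(q); print(n,m.sum(),np.round(c,1),np.round(s,1),'ang',round(np.radians(a),3),round(np.radians(a)-np.pi/2,3),'mean',q.mean(0).round(1))
E
python3 - <<'E'
from m import *
for f in('top0','w1'):
    P=cloud(load(f)); print(f)
    rect(P,(622,70),125,112,123,'lid'); rect(P,(622,70),125,100,170,'lid+knobs')
    rect(P,(423,184),100,20,31,'rack'); rect(P,(598,34),42,150,166,'iso'); rect(P,(652,96),42,150,166,'latch')
    rect(P,(463,296),30,108,124,'handle')
    rect(P,(530,255),75,1.6,10,'blade'); rect(P,(685,155),40,128,140,'keeper'); rect(P,(540,130),60,90,110,'bar')
E
```

```text
top0
lid 1764 [637.   56.8] [192.1 152. ] ang 0.94 -0.631 mean [nan nan]
lid+knobs 4205 [641.4  75.8] [169.2 207.4] ang 0.741 -0.83 mean [nan nan]
rack 391 [421.2 184.8] [ 88.6 176. ] ang 1.131 -0.44 mean [nan nan]
iso 146 [605.   30.5] [13.2 58.1] ang 0.936 -0.635 mean [nan nan]
latch 123 [652.5  94.5] [49.3 19.1] ang 0.942 -0.629 mean [648.8  95.1]
handle 80 [463.9 308.3] [48.  21.3] ang 1.311 -0.26 mean [459.9 294.5]
blade 360 [519.4 247. ] [132.9 125.2] ang 1.489 -0.082 mean [nan nan]
keeper 133 [699.  156.3] [38.4 50.1] ang 0.906 -0.665 mean [nan nan]
bar 285 [560.2 126. ] [112.5  50.3] ang 0.888 -0.683 mean [nan nan]
w1
lid 4827 [634.2  80.8] [225.1 289.2] ang 0.858 -0.713 mean [nan nan]
lid+knobs 11201 [674.6  66.8] [217.3 251.5] ang 0.678 -0.893 mean [nan nan]
rack 1376 [427.2 187.3] [ 89.  180.5] ang 1.132 -0.439 mean [nan nan]
iso 399 [613.1  28.5] [14.  73.5] ang 0.935 -0.636 mean [nan nan]
latch 411 [662.8  96.6] [61.5 32.8] ang 0.934 -0.637 mean [654.2  99.1]
handle 314 [468.6 313. ] [56.9 22.4] ang 1.198 -0.373 mean [nan nan]
blade 1207 [508.  235.5] [ 90.  125.1] ang 1.037 -0.533 mean [nan nan]
keeper 0 [0. 0.] [0. 0.] ang 0.0 -1.571 mean [nan nan]
bar 1074 [nan nan] [0. 0.] ang 0.0 -1.571 mean [nan nan]m.py:5: RuntimeWarning: Mean of empty slice.
  q=P[m][:,:2].astype(np.float32); (c,s,a)=cv2.minAreaRect(q); print(n,m.sum(),np.round(c,1),np.round(s,1),'ang',round(np.radians(a),3),round(np.radians(a)-np.pi/2,3),'mean',q.mean(0).round(1))
  ret = um.true_divide(
```

Run:
```python
from h import *
go(604,34,215,.935)
```

```text
tool shift mm [-137.   -13.9  207.5] units [-2.74 -0.28  4.15] turn z rad -0.013 units -0.11 j6 -0.7 tilt [-0. -0. -1.]
```

step_arm([
  [-0.1, -0.91, -0.09, 0.2, 0, 0, -0.11],
  [-0.1, -0.91, -0.09, 0.7, 0, 0, 0],
  [-0.1, -0.92, -0.1, 0.8, 0, 0, 0],
  [-0.1, 0, 0, 0.8, 0, 0, 0],
  [-0.1, 0, 0, 0.8, 0, 0, 0],
  [-0.1, 0, 0, 0.85, 0, 0, 0],
  [-0.1, 0, 0, 0, 0, 0, 0],
  [-0.1, 0, 0, 0, 0, 0, 0],
])

```text
t: 5.7
ee_pos: [605.9, 34.9, 216.6]
orientation: [0.982, 2.982, 0.001]
ft_force: [0.2, 0.4, -0.3]
width: 39.5
grasp_force: 0.0
```

Run:
```python
from m import *
d=snap('wrist','w2'); o=get_obs(); print(o['ee_pos'],o['width'])
im=cv2.imread('pics/w2.png'); cv2.imwrite('pics/w2b.png',cv2.resize(im,(800,600),interpolation=cv2.INTER_CUBIC))
P=cloud(d)
rect(P,(604,34),40,156,166,'iso'); rect(P,(652,96),35,156,166,'latch')
```

```text
[606.27896501  34.93998194 217.24781674] 39.60477105468747
iso 1565 [613.3  29.5] [15.2 69.2] ang 0.924 -0.646 mean [nan nan]
latch 1401 [664.6 102.7] [72.9 28.2] ang 0.89 -0.681 mean [nan nan]
```

View pics/w2b.png

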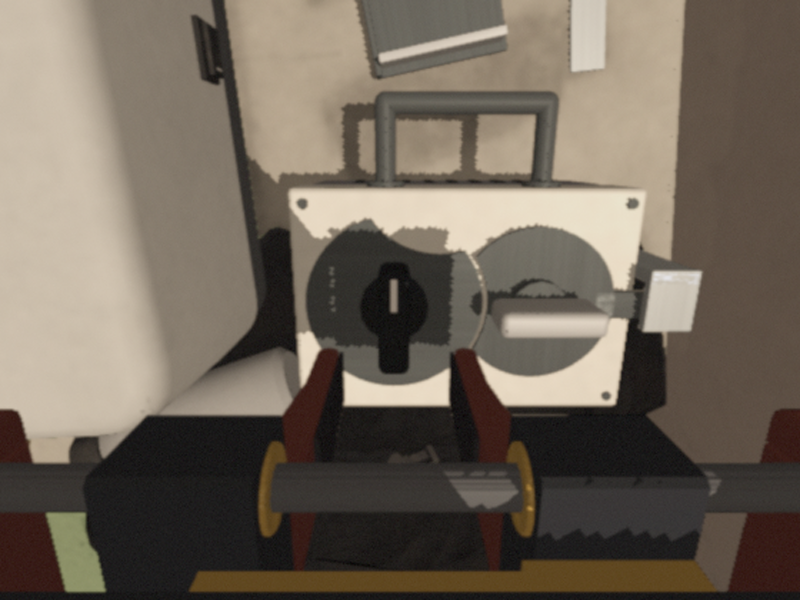

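The view shows the fingertips at (330,355) and (465,355). The isolator disc is at (394,302), with its bar spanning (394, 262..373). The latch disc is at (541,300) and the lid bar spans (378..557, 100).

Run:
```python
from m import *
d=load('w2'); g=lambda u,v,z: rp(d,u*.7,v*.7,z)[:2].round(1)
print('iso disc',g(394,302,125),'bar ends',g(394,263,161),g(394,373,161),'lat disc',g(541,300,125),'latch bar ends',g(505,318,161),g(607,316,161),'tips',g(330,355,217),g(465,355,217))
c=[g(290,189,118),g(645,190,118),g(618,404,118),g(303,406,118)]
print('unit',fit([[-56,-98],[-56,98],[76,98],[76,-98]],c),[np.linalg.norm(c[i]-c[i-1]).round(0) for i in range(4)])
print('bar',g(378,100,98),g(557,100,98))
P=cloud(d)
for uv in((394,345),(555,318),(394,240),(541,260),(466,100),(420,204)): print(uv,P[int(uv[1]*.7),int(uv[0]*.7)].round(1))
```

```text
iso disc [604.2  34.6] bar ends [579.9  52.7] [625.7  18.9] lat disc [652.4 102. ] latch bar ends [634.3  80.1] [663.  120.7] tips [584.3  20.1] [614.1  60.5]
unit (array([623.10331212,  70.92820717]), np.float64(-0.6314561181869028), array([1.60659984, 2.69307467, 1.02019338, 0.84426577])) [np.float64(131.0), np.float64(192.0), np.float64(130.0), np.float64(195.0)]
bar [511.6  92. ] [570.4 171.7]
(394, 345) [612.7  27.8 161.3]
(555, 318) [648.8  99.8 159.7]
(394, 240) [575.4  55.1 125.8]
(541, 260) [632.4 113.5 125. ]
(466, 100) [540.4 130.  104.2]
(420, 204) [569.   78.4 116.8]
```

step_arm([
  [-0.1, 0.04, -0.03, 0.6, 0, 0, 0],
  [-0.1, 0, 0, 0.6, 0, 0, 0],
  [-0.1, 0, 0, 0.48, 0, 0, 0],
  [-1, 0, 0, 0, 0, 0, 0],
  [-1, 0, 0, 0, 0, 0, 0],
  [-1, 0, 0, 0, 0, 0, 0],
  [-1, 0, 0, 0, 0, 0, 0],
  [-1, 0, 0, 0, 0, 0, 0],
])

```text
t: 6.75
ee_pos: [604.6, 34.4, 134.2]
orientation: [0.98, 2.979, 0.002]
ft_force: [-1.0, -1.8, 10.6]
width: 15.8
grasp_force: 32.2
```

step_arm([
  [-1, 0, 0, 0, 0, 0, 0.9],
  [-1, 0, 0, 0, 0, 0, 0.9],
  [-1, 0, 0, 0, 0, 0, 0.9],
  [-1, 0, 0, 0, 0, 0, 0.9],
  [-1, 0, 0, 0, 0, 0, 0.9],
  [-1, 0, 0, 0, 0, 0, 0.9],
  [-1, 0, 0, 0, 0, 0, 0.9],
  [-1, 0, 0, 0, 0, 0, 0.9],
  [-1, 0, 0, 0, 0, 0, 0.9],
  [-1, 0, 0, 0, 0, 0, 0.9],
  [-1, 0, 0, 0, 0, 0, 0.9],
  [-1, 0, 0, 0, 0, 0, 0.9],
  [-1, 0, 0, 0, 0, 0, 0.2],
  [-1, 0, 0, 0, 0, 0, 0],
  [-1, 0, 0, 0, 0, 0, 0],
])

```text
t: 8.62
ee_pos: [606.0, 34.8, 134.2]
orientation: [2.601, 1.754, 0.01]
ft_force: [4.9, 1.2, 6.0]
width: 15.7
grasp_force: 33.7
```

Run:
```python
from m import *
o=get_obs(); print(o['moment'],o['ft_force'],o['qpos'].round(2)); M=R.from_rotvec(o['orientation']).as_matrix(); y=np.arctan2(M[1,1],M[0,1]);print('yaw y',y, 'turned',.94-y)
```

```text
[-0.22008212 -0.59115486  0.33521944] [4.89598412 1.18295792 6.04430411] [ 0.04  0.5   1.74 -0.    0.89  0.42]
yaw y -0.3839144579697602 turned 1.3239144579697602
```

step_arm([
  [-0.1, 0, 0, 0, 0, 0, 0],
  [-0.1, 0, 0, 0, 0, 0, 0],
  [-0.1, 0, 0, -0.4, 0, 0, 0],
  [-0.1, 0, 0, -0.6, 0, 0, 0.1],
  [-0.1, 0, 0, 0, 0, 0, 1],
  [-0.1, 0, 0, 0, 0, 0, 1],
  [-0.1, 0.8, -0.01, 0, 0, 0, 0],
  [-0.1, 0.8, -0.02, 0, 0, 0, 0],
  [-0.1, 0, 0, 0, 0, 0, 0],
  [-0.1, 0, 0, 0.5, 0, 0, 0],
  [-0.1, 0, 0, 0.5, 0, 0, 0],
  [-0.1, 0, 0, 0, 0, 0, 0],
  [-1, 0, 0, 0, 0, 0, 0],
  [-1, 0, 0, 0, 0, 0, 0],
  [-1, 0, 0, 0, 0, 0, 0],
  [-1, 0, 0, 0, 0, 0, 0],
])

```text
t: 10.62
ee_pos: [652.7, 97.6, 134.2]
orientation: [2.8, 1.411, 0.012]
ft_force: [7.8, -7.5, 5.0]
width: 13.6
grasp_force: 33.3
```

step_arm([
  [-1, 0, -0.02, 0, 0, 0, 0.9],
  [-1, 0, 0, 0, 0, 0, 0.9],
  [-1, 0, 0, 0, 0, 0, 0.9],
  [-1, 0, 0, 0, 0, 0, 0.9],
  [-1, 0, 0, 0, 0, 0, 0.9],
  [-1, 0, 0, 0, 0, 0, 0.9],
  [-1, 0, 0, 0, 0, 0, 0.9],
  [-1, 0, 0, 0, 0, 0, 0.9],
  [-1, 0, 0, 0, 0, 0, 0.9],
  [-1, 0, 0, 0, 0, 0, 0.9],
  [-1, 0, 0, 0, 0, 0, 0.9],
  [-1, 0, 0, 0, 0, 0, 0.9],
  [-1, 0, 0, 0, 0, 0, 0.2],
  [-1, 0, 0, 0, 0, 0, 0],
  [-1, 0, 0, 0, 0, 0, 0],
])

```text
t: 12.5
ee_pos: [652.4, 98.2, 134.3]
orientation: [3.083, -0.602, 0.017]
ft_force: [10.5, -6.8, 3.5]
width: 13.7
grasp_force: 33.0
```

Run:
```python
from m import *
o=get_obs(); print(o['moment'],o['ft_force'],o['qpos'].round(2)); M=R.from_rotvec(o['orientation']).as_matrix(); y=np.arctan2(M[1,1],M[0,1]);print('yaw y',y, 'turned',-.64-y)
U=(622.5,70.5);a=-.636
print(w(U,a,(-101,0)),w(U,a,(78,0)), w(U,a,(-21,-40)),w(U,a,(0,40)))
p=w(U,a,(-101,0)); go(*p,180,-.64); go(*p,100,-.64)
```

```text
[-1.21423401 -1.59989761  0.27848985] [10.48080846 -6.75326717  3.45277713] [ 0.13  0.57  1.61 -0.    0.95  2.09]
yaw y -1.9563678156072009 turned 1.316367815607201
[541.24771023 130.49221122] [685.24929309  24.16938143] [581.84666798  50.79450342] [646.25929157 102.67912466]
tool shift mm [-114.6   11.8  -47. ] units [-2.29  0.24 -0.94] turn z rad -1.316 units -10.97 j6 2.09 tilt [ 0.01  -0.002 -1.   ]
tool shift mm [-115.5   12.    33. ] units [-2.31  0.24  0.66] turn z rad -1.316 units -10.97 j6 2.09 tilt [ 0.01  -0.002 -1.   ]
```

step_arm([
  [-0.1, 0, 0, 0, 0, 0, 0],
  [-0.1, 0, 0, 0, 0, 0, 0],
  [-0.1, 0, 0, -0.5, 0, 0, 0],
  [-0.1, 0, 0, -0.5, 0, 0, -1],
  [-0.1, 0, 0, 0, 0, 0, -1],
  [-0.1, 0, 0, 0, 0, 0, -1],
  [-0.1, 0, 0, 0, 0, 0, -1],
  [-0.1, 0, 0, 0, 0, 0, -1],
  [-0.1, 0, 0, 0, 0, 0, -1],
  [-0.1, 0, 0, 0, 0, 0, -1],
  [-0.1, 0, 0, 0, 0, 0, -1],
  [-0.1, 0, 0, 0, 0, 0, -1],
  [-0.1, 0, 0, 0, 0, 0, -1],
  [-0.1, 0, 0, 0, 0, 0, -1],
  [-0.1, -0.27, -0.72, 0, 0, 0, 0],
  [-0.1, -0.27, -0.72, 0, 0, 0, 0],
  [-0.1, -0.27, -0.73, 0, 0, 0, 0],
  [-0.1, 0, 0, 0, 0, 0, 0],
])

```text
t: 14.75
ee_pos: [533.9, 132.2, 181.7]
orientation: [-2.804, -1.416, 0.002]
ft_force: [0.5, 0.2, 0.4]
width: 39.8
grasp_force: 0.0
```

Run:
```python
from m import *
d=snap('top','t1'); crop('t1',180,110,330,260,4,'t1c')
o=get_obs(); print(o['ee_pos']); go(541.5,131,82,-.636)
```

```text
[536.00126341 132.22989771 182.04343886]
tool shift mm [  2.2   5.1 100. ] units [0.04 0.1  2.  ] turn z rad -0.0 units -0.0 j6 0.86 tilt [ 0.001 -0.    -1.   ]
```

View pics/t1c.png

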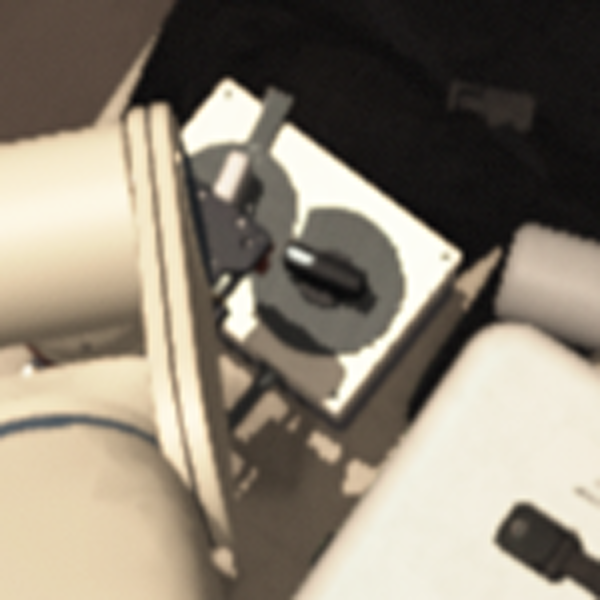

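The isolator (330,270) and latch (235,175) are both turned, and the latch tongue (270,110) is clear of the keeper. Next I'll grip the lid bar.

step_arm([
  [-0.1, 0.04, 0.1, 0.5, 0, 0, 0],
  [-0.1, 0, 0, 0.5, 0, 0, 0],
  [-0.1, 0, 0, 0.5, 0, 0, 0],
  [-0.1, 0, 0, 0.5, 0, 0, 0],
  [-0.1, 0, 0, 0, 0, 0, 0],
  [-1, 0, 0, 0, 0, 0, 0],
  [-1, 0, 0, 0, 0, 0, 0],
  [-1, 0, 0, 0, 0, 0, 0],
  [-1, 0, 0, 0, 0, 0, 0],
])

```text
t: 15.92
ee_pos: [542.4, 131.4, 82.0]
orientation: [2.805, 1.414, 0.002]
ft_force: [-1.1, 0.0, 4.6]
width: 11.0
grasp_force: 30.0
```

Run:
```python
from m import *
r0=np.array([-179,24.]); p=r0
for t in np.arange(.1,1.26,.1):
    c,s=np.cos(t),np.sin(t); q=np.array([r0[0]*c+r0[1]*s,-r0[0]*s+r0[1]*c]); print(round(t,2),((q-p)/50).round(2),q.round(0)); p=q
```

```text
0.1 [0.07 0.36] [-176.   42.]
0.2 [0.1  0.35] [-171.   59.]
0.3 [0.14 0.33] [-164.   76.]
0.4 [0.17 0.32] [-156.   92.]
0.5 [0.2 0.3] [-146.  107.]
0.6 [0.23 0.28] [-134.  121.]
0.7 [0.25 0.26] [-121.  134.]
0.8 [0.28 0.23] [-107.  145.]
0.9 [0.3 0.2] [-92. 155.]
1.0 [0.32 0.17] [-77. 164.]
1.1 [0.33 0.14] [-60. 170.]
1.2 [0.35 0.1 ] [-42. 176.]
```

step_arm([
  [-1, 0, 0.07, -0.36, 0, 0, 0],
  [-1, 0, 0.1, -0.35, 0, 0, 0],
  [-1, 0, 0.14, -0.33, 0, 0, 0],
  [-1, 0, 0.17, -0.32, 0, 0, 0],
  [-1, 0, 0.2, -0.3, 0, 0, 0],
  [-1, 0, 0.23, -0.28, 0, 0, 0],
])

```text
t: 16.68
ee_pos: [575.7, 106.5, 178.3]
orientation: [-2.8, -1.411, 0.006]
ft_force: [-9.5, 14.0, 2.8]
width: 11.1
grasp_force: 30.0
```

step_arm([
  [-1, 0, 0.25, -0.26, 0, 0, 0],
  [-1, 0, 0.28, -0.23, 0, 0, 0],
  [-1, 0, 0.3, -0.2, 0, 0, 0],
  [-1, 0, 0.32, -0.17, 0, 0, 0],
  [-1, 0, 0.33, -0.14, 0, 0, 0],
  [-1, 0, 0.35, -0.1, 0, 0, 0],
  [-1, 0, 0.36, -0.06, 0, 0, 0],
  [-1, 0, 0, 0, 0, 0, 0],
  [-1, 0, 0, 0, 0, 0, 0],
])

```text
t: 17.8
ee_pos: [668.4, 38.1, 239.0]
orientation: [2.802, 1.413, 0.006]
ft_force: [0.3, -3.3, 11.1]
width: 11.3
grasp_force: 30.0
```

Run:
```python
from m import *
o=get_obs(); print(o['ft_force'],o['width'],o['qpos'].round(2)); d=snap('side','s2'); crop('s2',100,120,400,345,2.66,'s2c')
```

```text
[ 0.25385015 -3.3040483  11.1173582 ] 11.273130101043323 [ 0.04  0.47  1.51 -0.    1.15  0.68]
```

View pics/s2c.png

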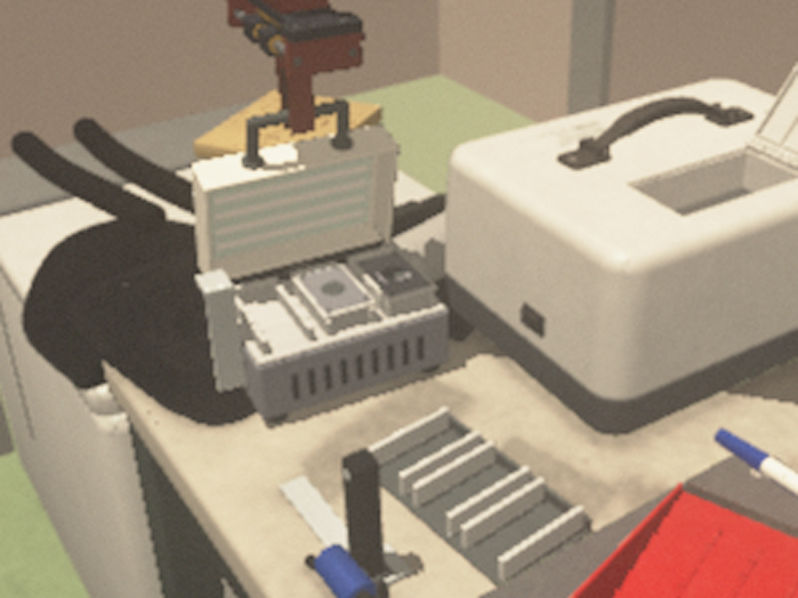

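The lid stands up at about 1.3 rad. There are two plates: one in the middle lane (335,288) and one in the right lane (400,268). The left lane is empty. I'll release the bar and look from above.

step_arm([
  [-0.1, 0, 0, 0, 0, 0, 0],
  [-0.1, 0, 0, 0, 0, 0, 0],
  [-0.1, 0, 0, -0.5, 0, 0, 0],
  [-0.1, 0, 0, -1, 0, 0, 0],
  [-0.1, 0, 0, -0.8, 0, 0, 0],
  [-0.1, 0, -1, 0, 0, 0, 0],
  [-0.1, 0, -1, 0, 0, 0, 0],
  [-0.1, 0, -1, 0, 0, 0, 0],
  [-0.1, 0, -1, 0, 0, 0, 0],
])

```text
t: 18.98
ee_pos: [504.0, 158.7, 350.8]
orientation: [-2.805, -1.414, 0.001]
ft_force: [0.3, 0.8, 0.7]
width: 39.8
grasp_force: 0.0
```

step_arm([
  [0.2, 0, 0, 0, 0, 0, -1],
  [0.2, 0, 0, 0, 0, 0, -1],
  [0.2, 0, 0, 0, 0, 0, -1],
  [0.2, 0, 0, 0, 0, 0, -1],
  [0.2, 0, 0, 0, 0, 0, -1],
  [0.2, 0, 0, 0, 0, 0, -1],
  [0.2, 0, 0, 0, 0, 0, -1],
  [0.2, 0, 0, 0, 0, 0, -1],
  [0.2, 0, 0, 0, 0, 0, -1],
  [0.2, 0, 0, 0, 0, 0, -1],
  [0.2, 0, 0, 0, 0, 0, -1],
  [0.2, 0, 0, 0, 0, 0, -1],
  [0.2, 0, 0, 0, 0, 0, -1],
  [0.2, 0, 0, 0, 0, 0, 0],
  [0.2, 0, 0, 0, 0, 0, 0],
])

```text
t: 20.85
ee_pos: [505.5, 158.0, 351.0]
orientation: [-1.003, -2.977, 0.0]
ft_force: [0.1, 0.1, -0.1]
width: 52.7
grasp_force: 0.0
```

Run:
```python
from m import *
d=snap('wrist','w3'); o=get_obs(); print(o['ee_pos'],o['qpos'].round(2),o['width'])
im=cv2.imread('pics/w3.png'); cv2.imwrite('pics/w3b.png',cv2.resize(im,(800,600),interpolation=cv2.INTER_CUBIC))
```

```text
[505.61021166 158.02528355 351.0455357 ] [ 0.28  0.15  1.7   0.    1.29 -0.64] 52.610131187657345
```

View pics/w3b.png

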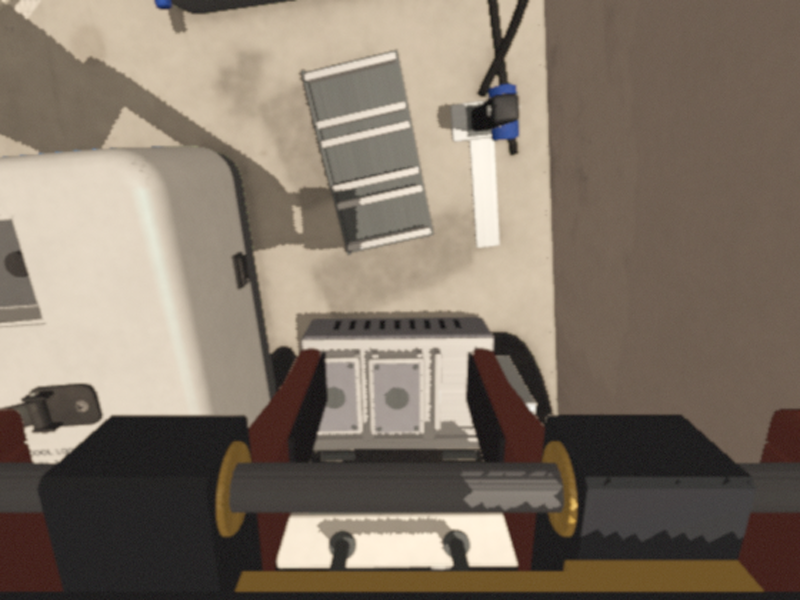

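The view shows plate centres at (397,398) and (337,398), with middle plate corners (370,363) to (423,432). The blade tip is at (487,246) and the foot's left edge at (454,105..139). The rack corners are (304,77), (396,53), (432,232) and (348,249).

Run:
```python
from m import *
d=load('w3'); g=lambda u,v,z: rp(d,u*.7,v*.7,z)[:2].round(1); P=cloud(d)
r=[g(304,77,26),g(396,53,26),g(432,232,26),g(348,249,26)]
print('rack',fit([[44,-83],[-44,-83],[-44,83],[44,83]],r),[np.linalg.norm(r[i]-r[i-1]).round(0) for i in range(4)]); rect(P,(425,185),102,21,31,'rack')
print('plates mid ctr',g(397,398,93),'right',g(337,398,93),'corners',g(370,363,93),g(424,363,93),g(423,432,93),g(372,432,93))
print('depth plate',[P[int(v*.7),int(u*.7)].round(1) for u,v in((397,380),(385,420),(340,420))])
print('blade',g(487.5,246,2.5),g(483,141,2.5),fit([[130,0],[18,0]],[g(487.5,246,2.5),g(483,141,2.5)]))
print('foot L',g(454,105,6),g(456,140,6))
q=P[int(85*.7):int(130*.7),int(485*.7):int(525*.7)].reshape(-1,3); q=q[(q[:,2]>112)&(q[:,2]<123)]; print('handle top',len(q),q.mean(0),cv2.minAreaRect(q[:,:2].astype(np.float32)), q[:,:2].min(0),q[:,:2].max(0))
q=P[int(80*.7):int(155*.7),int(480*.7):int(525*.7)].reshape(-1,3); print(np.histogram(q[:,2],[-5,3,10,20,30,40,50,60,70,80,90,100,110,125]))
rect(P[int(130*.7):int(250*.7),int(460*.7):int(505*.7)],(520,240),75,1.7,9,'blade')
```

```text
rack (array([425.9  , 186.525]), np.float64(-2.0009388626639804), array([1.81848203, 2.75450727, 3.05493089, 1.44395012])) [np.float64(169.0), np.float64(90.0), np.float64(172.0), np.float64(89.0)]
rack 1752 [427.3 186.2] [ 87.7 181.1] ang 1.13 -0.441 mean [nan nan]
plates mid ctr [624.3  68.7] right [588.3  21.1] corners [578.4  70.6] [610.1 112.4] [670.9  66.5] [639.6  25.2]
depth plate [array([607.7,  79.7,  93.5]), array([636. ,  43.7,  93.5]), array([607.3,   8.1,  95.8])]
blade [575.7 230.1] [482.3 287.5] (array([465.95411953, 297.5455411 ]), np.float64(-0.5510573968461255), array([1.18595071, 1.18595071]))
foot L [436.2 283.1] [464.6 265.6]
handle top 404 [463.26346094 296.42213365 117.59458575] ((463.3779296875, 296.962158203125), (22.357666015625, 21.999515533447266), 57.508544921875) [450.49791772 283.86393816] [476.24447403 309.59611982]
(array([396, 103, 157, 361,   3,   5,   8,  28,  32,  30,  34,  33, 416]), array([ -5,   3,  10,  20,  30,  40,  50,  60,  70,  80,  90, 100, 110,
       125]))
blade 1167 [nan nan] [0. 0.] ang 0.0 -1.571 mean [nan nan]
```

Run:
```python
from h import *
go(463.4,296.7,160,1.01)
```

```text
tool shift mm [117.4  85.  191. ] units [2.35 1.7  3.82] turn z rad -0.089 units -0.74 j6 -0.64 tilt [-0. -0. -1.]
```

step_arm([
  [0.2, 0.78, 0.57, 0.3, 0, 0, 0],
  [0.2, 0.78, 0.57, 0.7, 0, 0, 0],
  [0.2, 0.79, 0.56, 0.7, 0, 0, 0],
  [0.2, 0, 0, 0.7, 0, 0, -0.74],
  [0.2, 0, 0, 0.7, 0, 0, 0],
  [0.2, 0, 0, 0.72, 0, 0, 0],
  [0.2, 0, 0, 0, 0, 0, 0],
  [0.2, 0, 0, 0.5, 0, 0, 0],
  [0.2, 0, 0, 0.5, 0, 0, 0],
  [0.2, 0, 0, 0.5, 0, 0, 0],
  [0.2, 0, 0, 0.14, 0, 0, 0],
  [0.2, 0, 0, 0, 0, 0, 0],
  [0.2, 0, 0, 0, 0, 0, 0],
])

```text
t: 22.52
ee_pos: [464.2, 297.2, 79.5]
orientation: [0.866, 3.018, 0.003]
ft_force: [0.2, -0.3, -0.1]
width: 52.6
grasp_force: 0.0
```

Run:
```python
from h import *
go(463.4,296.7,78,1.01)
```

```text
tool shift mm [ 0.4 -0.8  1.5] units [ 0.01 -0.02  0.03] turn z rad 0.002 units 0.02 j6 -0.46 tilt [ 0.002  0.001 -1.   ]
```

step_arm([
  [-1, 0, 0, 0, 0, 0, 0],
  [-1, 0, 0, 0, 0, 0, 0],
  [-1, 0, 0, 0, 0, 0, 0],
  [-1, 0, 0, 0, 0, 0, 0],
  [-1, 0, 0, -0.2, 0, 0, 0],
  [-1, 0, 0, -0.5, 0, 0, 0],
  [-1, 0, 0, -0.8, 0, 0, 0],
  [-1, 0, 0, -0.8, 0, 0, 0],
  [-1, 0, 0, -0.5, 0, 0, 0],
  [-1, 0, 0, -0.2, 0, 0, 0],
  [-1, 0, 0, 0, 0, 0, 0],
  [-1, 0, 0, 0, 0, 0, 0],
])

```text
t: 24.02
ee_pos: [462.6, 296.2, 227.0]
orientation: [-0.866, -3.018, 0.003]
ft_force: [-0.1, 0.2, -2.7]
width: 21.6
grasp_force: 30.0
```

Run:
```python
from m import *
o=get_obs(); p=o['ee_pos']; print(p,o['width'],o['grasp_force']); d=snap('wrist','w4')
im=cv2.imread('pics/w4.png'); cv2.imwrite('pics/w4b.png',cv2.resize(im,(800,600),interpolation=cv2.INTER_CUBIC))
P=cloud(d); M=R.from_rotvec(o['orientation']).as_matrix(); y=np.arctan2(M[1,1],M[0,1])-np.pi/2
L=(P[...,:2]-p[:2])@np.array([[np.cos(y),-np.sin(y)],[np.sin(y),np.cos(y)]]); H=P[...,2]-p[2]
for x in range(10,140,8):
    m=(abs(L[...,0]-x)<4)&(abs(L[...,1])<25)&(H>-110)&(H<-50)
    if m.any(): print(x,m.sum(),np.median(H[m]).round(1),L[...,1][m].min().round(1),L[...,1][m].max().round(1),L[...,0][m].max().round(1))
```

```text
[462.58807194 296.23548717 226.95810472] 21.619099225263895 29.96655374765396
10 290 -71.6 -24.8 24.7 14.0
18 96 -71.9 -25.0 24.7 17.9
90 29 -75.2 -11.4 12.1 92.2
130 60 -75.4 -10.9 11.7 130.3
```

View pics/w4b.png

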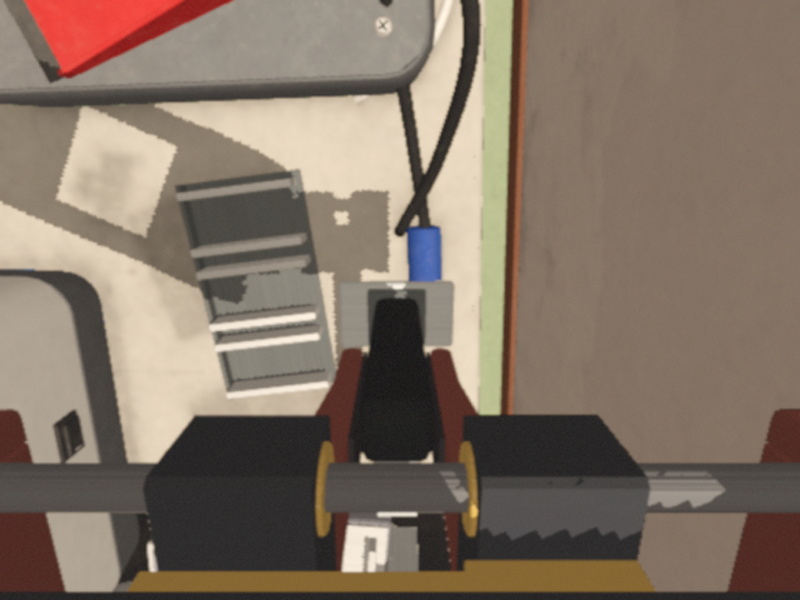

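The lifter is held level. The blue plug at (425,255) and its cable lie near the lifter's old spot, so I'll check where they are relative to the withdrawal path.

Run:
```python
from m import *
d=load('w4'); P=cloud(d)
for u,v in((425,235),(425,255),(425,278),(411,232),(415,180),(445,180)): print((u,v),P[int(v*.7),int(u*.7)].round(0))
go(466,186.5,240,.935)
go(466,186.5,156.8,.935)
```

```text
(425, 235) [454. 327.  28.]
(425, 255) [467. 319.  29.]
(425, 278) [483. 309.  29.]
(411, 232) [447. 318.  24.]
(415, 180) [414. 342.  31.]
(445, 180) [428. 362.   0.]
tool shift mm [-61.1 -91.3 -13. ] units [-1.22 -1.83 -0.26] turn z rad 0.077 units 0.64 j6 -0.46 tilt [-0.002 -0.001 -1.   ]
tool shift mm [-61.2 -91.1  70.2] units [-1.22 -1.82  1.4 ] turn z rad 0.077 units 0.64 j6 -0.46 tilt [-0.002 -0.001 -1.   ]
```

step_arm([
  [-1, -0.2, -0.3, -0.2, 0, 0, 0],
  [-1, -0.4, -0.6, 0, 0, 0, 0],
  [-1, -0.4, -0.6, 0, 0, 0, 0],
  [-1, -0.22, -0.32, 0, 0, 0, 0.3],
  [-1, 0, 0, 0.3, 0, 0, 0.34],
  [-1, 0, 0, 0.5, 0, 0, 0],
  [-1, 0, 0, 0.5, 0, 0, 0],
  [-1, 0, 0, 0.3, 0, 0, 0],
  [-1, 0, 0, 0, 0, 0, 0],
  [-1, 0, 0, 0, 0, 0, 0],
  [-1, 0, 0, 0, 0, 0, 0],
])

```text
t: 25.45
ee_pos: [467.4, 187.4, 159.1]
orientation: [0.981, 2.983, 0.002]
ft_force: [-0.6, -0.5, -1.4]
width: 21.9
grasp_force: 30.0
```

Run:
```python
from m import *
o=get_obs(); p=o['ee_pos'];print(p)
def U(s,l): return (s*.8045+l*.594,-s*.594+l*.8045)
print(p[0]*.8045-p[1]*.594,p[0]*.594+p[1]*.8045)
go(*U(374,426.8),156.8,.935)
d=snap('wrist','w5'); P=cloud(d); im=cv2.imread('pics/w5.png'); cv2.imwrite('pics/w5b.png',cv2.resize(im,(800,600),interpolation=cv2.INTER_CUBIC))
s=snap('side','s5')
```

```text
[467.38761782 187.44572211 159.08177861]
264.670579605291 428.4283284231438
tool shift mm [-109.3   -1.6    2.4] units [-2.19 -0.03  0.05] turn z rad 0.0 units 0.0 j6 -0.58 tilt [ 0.002  0.001 -1.   ]
```

Run:
```python
from m import *
crop('s5',150,170,310,290,5,'s5c')
```

```text
(no output)
```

View pics/s5c.png

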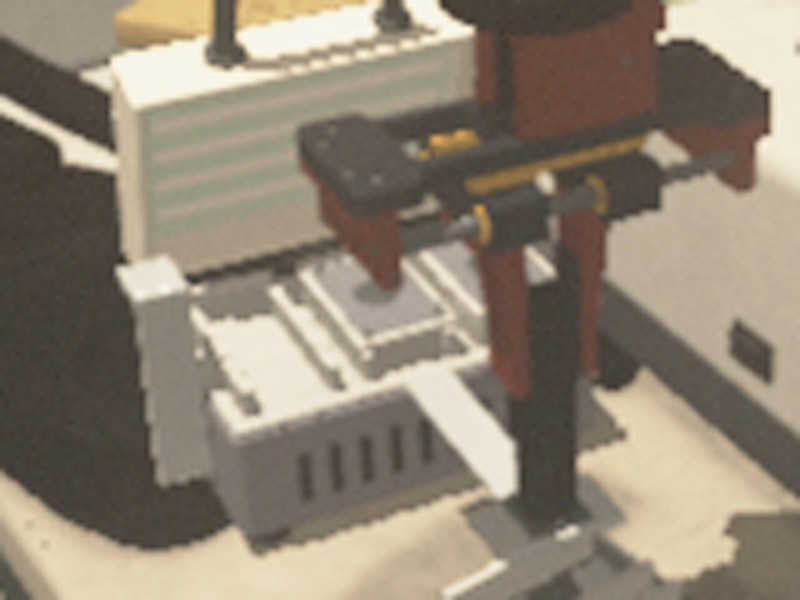

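The blade tip at (430,380) lines up with the gap under the middle plate. Inserting now.

step_arm([
  [-1, -0.2, -0.03, 0.05, 0, 0, 0],
  [-1, -0.4, 0, 0, 0, 0, 0],
  [-1, -0.4, 0, 0, 0, 0, 0],
  [-1, -0.4, 0, 0, 0, 0, 0],
  [-1, -0.4, 0, 0, 0, 0, 0],
  [-1, -0.3, 0, 0, 0, 0, 0],
  [-1, -0.09, 0, 0, 0, 0, 0],
  [-1, 0, 0, 0, 0, 0, 0],
  [-1, 0, 0, 0, 0, 0, 0],
])

```text
t: 26.68
ee_pos: [553.4, 121.3, 155.6]
orientation: [-0.981, -2.984, 0.0]
ft_force: [-0.0, -0.5, -1.8]
width: 21.6
grasp_force: 30.0
```

Run:
```python
from m import *
o=get_obs(); p=o['ee_pos'];print(p,o['ft_force'],o['moment'])
print(p[0]*.8045-p[1]*.594,p[0]*.594+p[1]*.8045)
```

```text
[553.4174372  121.25753147 155.59374422] [-0.04706846 -0.52663012 -1.78659299] [-0.01517663 -0.08870251  0.02237016]
373.19735453102635 426.28164176109254
```

No contact, and it is fully in. I'll lift gently and check for the added weight.

step_arm([
  [-1, 0, 0, -0.1, 0, 0, 0],
  [-1, 0, 0, -0.1, 0, 0, 0],
  [-1, 0, 0, -0.1, 0, 0, 0],
  [-1, 0, 0, -0.1, 0, 0, 0],
  [-1, 0, 0, -0.2, 0, 0, 0],
  [-1, 0, 0, -0.2, 0, 0, 0],
  [-1, 0, 0, -0.2, 0, 0, 0],
  [-1, 0, 0, 0, 0, 0, 0],
  [-1, 0, 0, 0, 0, 0, 0],
])

```text
t: 27.8
ee_pos: [553.8, 120.9, 205.6]
orientation: [-0.982, -2.984, 0.0]
ft_force: [-0.0, 0.6, -3.2]
width: 21.8
grasp_force: 30.0
```

```bash
cat > lp.py <<'E'
from m import *
import sys
def look(fn):
    o=get_obs(); p=o['ee_pos']; d=snap('wrist',fn); P=cloud(d); M=R.from_rotvec(o['orientation']).as_matrix(); y=np.arctan2(M[1,1],M[0,1])-np.pi/2
    L=(P[...,:2]-p[:2])@np.array([[np.cos(y),-np.sin(y)],[np.sin(y),np.cos(y)]]); H=P[...,2]-p[2]
    print(p.round(1),'ft',o['ft_force'].round(2),'yaw',y)
    for x in range(30,145,8):
        m=(abs(L[...,0]-x)<2)&(abs(L[...,1])<40)&(H>-90)&(H<-58)
        if m.sum()>3: print(x,m.sum(),np.median(H[m]).round(1),'y',L[...,1][m].min().round(1),L[...,1][m].max().round(1))
    m=(abs(L[...,1])<34)&(H>-77)&(H<-62)&(L[...,0]>20)&(L[...,0]<150); q=np.c_[L[m],H[m]]
    if len(q)>20: print('rect',cv2.minAreaRect(q[:,:2].astype(np.float32)),'plane',np.linalg.lstsq(np.c_[q[:,:2],np.ones(len(q))],q[:,2],rcond=None)[0].round(3))
E
python3 -c "
from lp import *
look('w6'); o=get_obs(); print(o['moment'])"
```

```text
[553.8 120.9 205.6] ft [-0.03  0.65 -3.22] yaw -0.6356178594609527
86 74 -69.6 y -20.0 20.1
126 221 -70.1 y -26.9 26.3
rect ((105.49821472167969, -0.026842117309570312), (53.16682434082031, 46.863059997558594), 89.22576141357422) plane [-1.30e-02 -3.00e-03 -6.85e+01]
[ 0.07852086  0.01991591 -0.06221945]
```

The plate is on the blade: centre at x≈87, y≈0, level. I'll back out and go to rack lane 2.

step_arm([
  [-1, 0.1, 0, -0.1, 0, 0, 0],
  [-1, 0.2, 0, -0.1, 0, 0, 0],
  [-1, 0.4, 0, 0, 0, 0, 0],
  [-1, 0.4, 0, 0, 0, 0, 0],
  [-1, 0.4, 0, 0, 0, 0, 0],
  [-1, 0.4, 0, 0, 0, 0, 0],
  [-1, 0.3, 0.1, 0, 0, 0, 0],
  [-1, 0.2, 0.2, 0, 0, 0, 0],
  [-1, 0, 0.3, 0, 0, 0, 0],
  [-1, -0.1, 0.4, 0, 0, 0, 0],
  [-1, -0.2, 0.3, 0, 0, 0, 0],
  [-1, -0.1, 0.2, 0, 0, 0, 0],
  [-1, 0, 0, 0, 0, 0, 0],
])

```text
t: 29.48
ee_pos: [518.9, 241.0, 215.4]
orientation: [0.982, 2.984, -0.0]
ft_force: [-0.5, -1.2, -3.0]
width: 22.0
grasp_force: 30.0
```

step_arm([
  [-1, 0, 0, 0, 0, 0, 0.2],
  [-1, 0, 0, 0, 0, 0, 0.5],
  [-1, 0, 0, 0, 0, 0, 0.8],
  [-1, 0, 0, 0, 0, 0, 0.9],
  [-1, 0, 0, 0, 0, 0, 0.9],
  [-1, 0, 0, 0, 0, 0, 0.9],
  [-1, 0, 0, 0, 0, 0, 0.9],
  [-1, 0, 0, 0, 0, 0, 0.9],
  [-1, 0, 0, 0, 0, 0, 0.9],
  [-1, 0, 0, 0, 0, 0, 0.9],
  [-1, 0, 0, 0, 0, 0, 0.9],
  [-1, 0, 0, 0, 0, 0, 0.9],
  [-1, 0, 0, 0, 0, 0, 0.8],
  [-1, 0, 0, 0, 0, 0, 0.6],
  [-1, 0, 0, 0, 0, 0, 0.4],
  [-1, 0, 0, 0, 0, 0, 0],
  [-1, 0, 0, 0, 0, 0, 0],
])

```text
t: 31.6
ee_pos: [517.9, 240.6, 215.8]
orientation: [2.646, 1.693, 0.0]
ft_force: [0.1, -0.4, -3.6]
width: 21.7
grasp_force: 30.0
```

```bash
python3 -c "
from lp import *
look('w7'); P=cloud(load('w7')); rect(P,(425,185),102,21,30,'rack'); print(get_obs()['qpos'].round(2)); go(520.2,241,130,-2.005+np.pi/2)
im=cv2.imread('pics/w7.png'); cv2.imwrite('pics/w7b.png',cv2.resize(im,(800,600),interpolation=cv2.INTER_CUBIC))"
```

```text
[517.9 240.6 215.8] ft [ 0.07 -0.38 -3.6 ] yaw -2.0031049136486483
86 64 -69.6 y -19.9 20.2
126 224 -70.2 y -26.7 26.3
rect ((106.0887222290039, 0.028476715087890625), (53.184391021728516, 48.277950286865234), 89.32518005371094) plane [-1.6000e-02 -1.0000e-03 -6.8234e+01]
rack 1237 [nan nan] [0. 0.] ang 0.0 -1.571 mean [nan nan]
[ 0.41  0.35  1.76 -0.    1.03  0.85]
tool shift mm [ 1.3  1.9 85.7] units [0.03 0.04 1.71] turn z rad 0.002 units 0.02 j6 0.85 tilt [ 0. -0. -1.]
```

View pics/w7b.png

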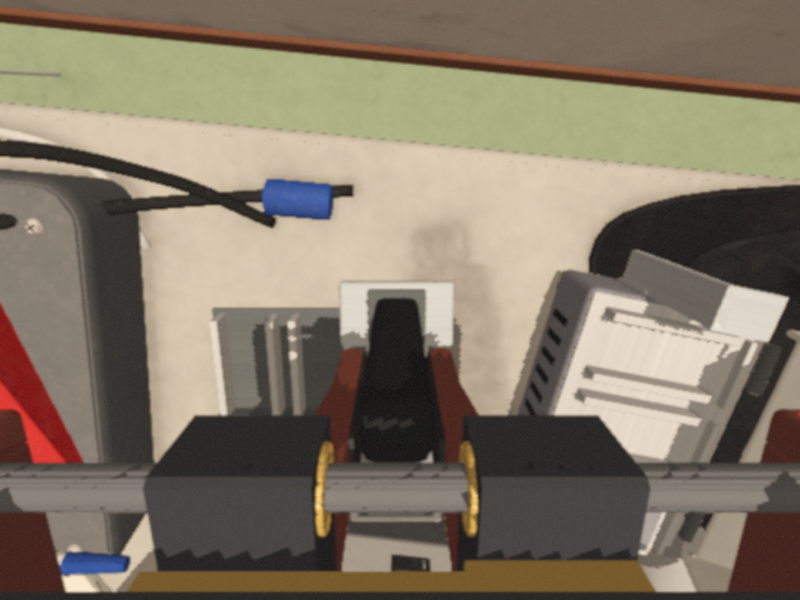

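The rails are visible at columns 217, 272 and 292 (row 340), so I'll check the lateral alignment with them.

```bash
python3 -c "
from lp import *
d=load('w7'); p=np.array([517.9,240.6]); y=-2.003; A=np.array([[np.cos(y),-np.sin(y)],[np.sin(y),np.cos(y)]])
for u,v in((213,325),(220,325),(216,400),(272,330),(292,330),(275,400),(295,400)):
    q=rp(d,u*.7,v*.7,26)[:2]; print(u,v,((q-p)@A).round(1), cloud(d)[int(v*.7),int(u*.7)].round(0))
"
```

```text
213 325 [  47.9 -145.2] [366. 258.  25.]
220 325 [  47.9 -139.6] [368. 255.  19.]
216 400 [ 114.1 -150. ] [318. 192.   1.]
272 330 [ 52.1 -98.7] [407. 236.  28.]
292 330 [ 52.1 -82.8] [422. 230.  28.]
275 400 [ 114.1 -100.8] [378. 180.  27.]
295 400 [114.1 -84.1] [393. 173.  27.]
```

step_arm([
  [-1, 0.03, 0.04, 0.2, 0, 0, 0.02],
  [-1, 0, 0, 0.4, 0, 0, 0],
  [-1, 0, 0, 0.5, 0, 0, 0],
  [-1, 0, 0, 0.4, 0, 0, 0],
  [-1, 0, 0, 0.3, 0, 0, 0],
  [-1, 0, 0, 0.2, 0, 0, 0],
  [-1, 0, 0, 0.1, 0, 0, 0],
  [-1, 0, 0, 0.1, 0, 0, 0],
  [-1, 0, 0, 0.08, 0, 0, 0],
  [-1, 0, 0, 0.08, 0, 0, 0],
  [-1, 0, 0, 0, 0, 0, 0],
  [-1, 0, 0, 0, 0, 0, 0],
])

```text
t: 33.15
ee_pos: [520.6, 241.3, 97.9]
orientation: [2.649, 1.689, 0.0]
ft_force: [0.7, 0.0, -0.2]
width: 22.2
grasp_force: 30.0
```

```bash
python3 -c "
from lp import *
look('w8'); o=get_obs(); print(o['moment']); P=cloud(load('w8')); 
"
```

```text
[520.6 241.3  97.9] ft [ 0.67  0.05 -0.21] yaw -2.0059634289774797
46 25 -80.6 y -40.0 -38.4
86 58 -65.8 y -19.6 19.9
118 35 -65.4 y -22.7 20.5
126 225 -66.2 y -26.4 26.8
134 5 -81.4 y -28.8 29.4
rect ((104.75586700439453, -0.1294536590576172), (53.95762634277344, 50.17815017700195), 89.88516235351562) plane [-9.0000e-03 -1.0000e-03 -6.4969e+01]
[ 0.00776401 -0.05585443  0.04094571]
```

step_arm([
  [-1, 0.1, 0, 0, 0, 0, 0],
  [-1, 0.2, 0, 0, 0, 0, 0],
  [-1, 0.3, 0, 0, 0, 0, 0],
  [-1, 0.4, 0, 0, 0, 0, 0],
  [-1, 0.5, 0, 0, 0, 0, 0],
  [-1, 0.5, 0, 0, 0, 0, 0],
  [-1, 0, 0, 0, 0, 0, 0],
])

```text
t: 34.08
ee_pos: [563.7, 334.4, 97.7]
orientation: [-2.647, -1.692, -0.003]
ft_force: [0.2, 0.3, -2.2]
width: 21.9
grasp_force: 30.0
```

```bash
cat >> h.py <<'E'
C0,YR=np.array([426.5,186.4]),-2.005
def plates(fn,cam='top'):
    # plate faces on the rack: points 29..35 mm high, in the rack frame
    d=snap(cam,fn); P=cloud(d); A=np.array([[np.cos(YR),-np.sin(YR)],[np.sin(YR),np.cos(YR)]])
    L=(P[...,:2]-C0)@A; m=(P[...,2]>28.5)&(P[...,2]<36)&(abs(L[...,0])<60)&(abs(L[...,1])<100)
    for k in(-62,0,62):
        q=L[m&(abs(L[...,1]-k)<31)].astype(np.float32)
        if len(q)>50: print(k,len(q),cv2.minAreaRect(q),q.mean(0))
E
python3 -c "
from h import *
plates('t8')
o=get_obs(); print(o['ee_pos'],o['ft_force'])
"
```

```text
62 543 ((0.5310630798339844, 60.848838806152344), (86.89665222167969, 53.484130859375), 0.5561770796775818) [-3.8074922e-02  6.0501606e+01]
[562.70422607 333.03184839  97.33005137] [ 0.27379686 -0.46377212 -2.43544196]
```

Plate 1 lies centred in lane 2 at (0.5, 60.8). Before the second plate, I'll check the gripper body's clearance to the cooler in the right lane.

```bash
python3 -c "
from h import *
for f in('top0','t1','w3'):
    P=cloud(load(f)); s=P[...,0]*.8045-P[...,1]*.594; l=P[...,0]*.594+P[...,1]*.8045
    for s0 in range(200,440,40):
        print(f,s0,[ (int(np.nanmax(P[...,2][m])) if (m:=(abs(s-s0-20)<20)&(abs(l-l0-10)<10)&(P[...,2]<260)).any() else None) for l0 in range(200,380,20)])
go(494,340,215,.935); 
"
```

```text
top0 200 [199, 198, 196, 191, 6, 6, 9, 31, 30]
top0 240 [201, 201, 201, 197, 7, 6, 7, 20, 29]
top0 280 [202, 201, 201, 198, 97, 7, 7, 6, 28]
top0 320 [200, 201, 199, 200, 98, 8, 5, 5, 105]
top0 360 [200, 200, 200, 199, 6, 6, 8, 5, 111]
top0 400 [203, 202, 201, 200, 181, 6, 124, 128, 130]
t1 200 [197, 199, 196, 188, 5, None, None, None, None]
t1 240 [201, 200, 201, 197, 8, 8, 5, 2, None]
t1 280 [201, 200, 200, 198, 99, 6, 7, 9, None]
t1 320 [200, 200, 202, 199, 101, 6, 6, 6, 105]
t1 360 [201, 200, 201, 199, 5, 5, 8, 7, 108]
t1 400 [203, 200, 200, 199, 184, 6, 124, 129, 129]
w3 200 [196, 196, 196, 189, 3, 3, 3, 27, 28]
w3 240 [197, 197, 197, 196, 3, 3, 2, 18, 28]
w3 280 [197, 197, 197, 197, 97, 3, 2, 3, 27]
w3 320 [197, 197, 198, 196, 121, 3, 3, 2, 27]
w3 360 [201, 197, 197, 197, 180, 3, 3, 3, 3]
w3 400 [201, 197, 197, 197, 185, 3, 75, 95, 95]
tool shift mm [ -22.6  -65.3 -117.7] units [-0.45 -1.31 -2.35] turn z rad -1.369 units -11.41 j6 0.95 tilt [-0. -0. -1.]
```

step_arm([
  [-1, 0, 0, -0.5, 0, 0, 0],
  [-1, 0, 0, -0.9, 0, 0, 0],
  [-1, -0.5, 0, -0.95, 0, 0, 0],
  [-1, -0.8, 0, 0, 0, 0, 0],
  [-1, -0.7, 0, 0, 0, 0, 0],
  [-1, 0, 0, 0, 0, 0, -0.5],
  [-1, 0, 0, 0, 0, 0, -1],
  [-1, 0, 0, 0, 0, 0, -1],
  [-1, 0, 0, 0, 0, 0, -1],
  [-1, 0, 0, 0, 0, 0, -1],
  [-1, 0, 0, 0, 0, 0, -1],
  [-1, 0, 0, 0, 0, 0, -1],
  [-1, 0, 0, 0, 0, 0, -1],
  [-1, 0, 0, 0, 0, 0, -1],
  [-1, 0, 0, 0, 0, 0, -1],
  [-1, 0, 0, 0, 0, 0, -1],
  [-1, 0, 0, 0, 0, 0, -0.9],
  [-1, 0, 0, 0, 0, 0, 0],
  [-1, 0, 0, 0, 0, 0, 0],
])

```text
t: 36.5
ee_pos: [520.2, 240.9, 215.1]
orientation: [-0.989, -2.982, 0.001]
ft_force: [-0.4, -0.1, -2.6]
width: 21.7
grasp_force: 30.0
```

```bash
python3 -c "
from h import *
def U(s,l): return (s*.8045+l*.594,-s*.594+l*.8045)
go(*U(264,365),156.8,.935)
"
```

```text
tool shift mm [  10.8 -137.8   58.3] units [ 0.22 -2.76  1.17] turn z rad -0.004 units -0.04 j6 -0.52 tilt [-0. -0. -1.]
```

step_arm([
  [-1, 0.22, -0.4, 0, 0, 0, -0.04],
  [-1, 0, -0.7, 0, 0, 0, 0],
  [-1, 0, -0.7, 0, 0, 0, 0],
  [-1, 0, -0.6, 0, 0, 0, 0],
  [-1, 0, -0.36, 0, 0, 0, 0],
  [-1, 0, 0, 0.4, 0, 0, 0],
  [-1, 0, 0, 0.4, 0, 0, 0],
  [-1, 0, 0, 0.37, 0, 0, 0],
  [-1, 0, 0, 0, 0, 0, 0],
  [-1, 0, 0, 0, 0, 0, 0],
  [-1, 0, 0, 0, 0, 0, 0],
])

```text
t: 37.88
ee_pos: [430.5, 136.8, 157.4]
orientation: [0.978, 2.984, 0.001]
ft_force: [-0.3, -0.5, -2.5]
width: 21.7
grasp_force: 30.0
```

```bash
python3 -c "
from h import *
def U(s,l): return (s*.8045+l*.594,-s*.594+l*.8045)
go(*U(374,365),156.8,.935)
d=snap('side','s9'); crop('s9',190,170,330,275,5.7,'s9c')
"
```

```text
tool shift mm [-108.9   -1.1    0.7] units [-2.18 -0.02  0.01] turn z rad 0.002 units 0.02 j6 -0.66 tilt [ 0.001  0.    -1.   ]
```

View pics/s9c.png

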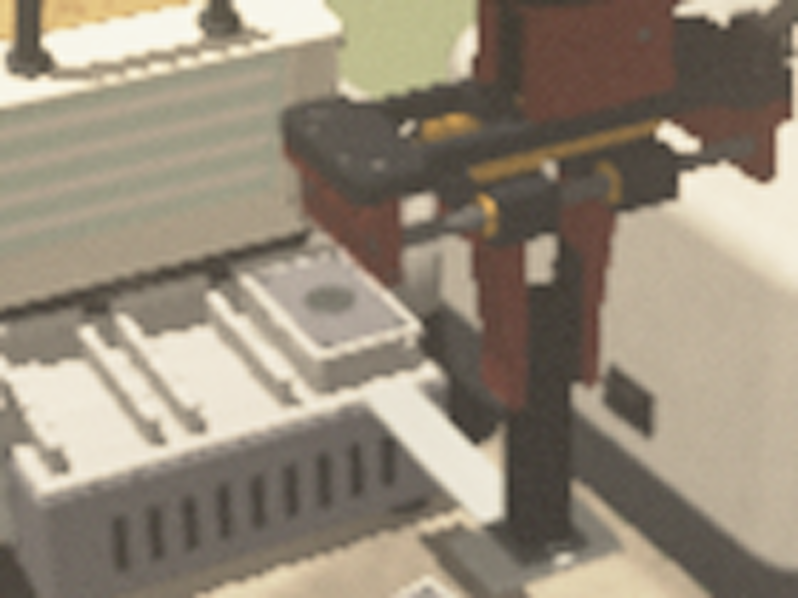

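The middle lane is empty and the blade tip (390,385) points under the remaining plate. The gripper clears the cooler, so I'll insert.

step_arm([
  [-1, -0.2, -0.02, 0.01, 0, 0, 0],
  [-1, -0.4, 0, 0, 0, 0, 0],
  [-1, -0.4, 0, 0, 0, 0, 0],
  [-1, -0.4, 0, 0, 0, 0, 0],
  [-1, -0.4, 0, 0, 0, 0, 0],
  [-1, -0.3, 0, 0, 0, 0, 0],
  [-1, -0.08, 0, 0, 0, 0, 0],
  [-1, 0, 0, 0, 0, 0, 0],
  [-1, 0, 0, 0, 0, 0, 0],
])

```text
t: 39.05
ee_pos: [516.6, 71.5, 156.1]
orientation: [-0.977, -2.985, 0.0]
ft_force: [-0.6, -0.5, -1.2]
width: 21.9
grasp_force: 30.0
```

step_arm([
  [-1, 0, 0, -0.1, 0, 0, 0],
  [-1, 0, 0, -0.1, 0, 0, 0],
  [-1, 0, 0, -0.1, 0, 0, 0],
  [-1, 0, 0, -0.1, 0, 0, 0],
  [-1, 0, 0, -0.2, 0, 0, 0],
  [-1, 0, 0, -0.2, 0, 0, 0],
  [-1, 0, 0, -0.2, 0, 0, 0],
  [-1, 0, 0, 0, 0, 0, 0],
  [-1, 0, 0, 0, 0, 0, 0],
])

```text
t: 40.17
ee_pos: [517.0, 71.2, 206.1]
orientation: [-0.978, -2.985, 0.0]
ft_force: [-0.4, 0.2, -3.2]
width: 21.9
grasp_force: 30.0
```

```bash
python3 -c "
from lp import *
look('w10'); go(520.2,241,215,.935); go(426.5+37.5,186.4+80.7,98,-.435)"
```

```text
[517.   71.2 206.1] ft [-0.44  0.16 -3.16] yaw -0.6332544178701963
86 75 -69.6 y -19.9 20.2
126 179 -70.4 y -27.8 25.4
rect ((115.74078369140625, -3.070444107055664), (68.399658203125, 56.92892837524414), 0.05930119752883911) plane [-1.1000e-02 -8.0000e-03 -6.8746e+01]
tool shift mm [ 97.8 138.8  -9.1] units [ 1.96  2.78 -0.18] turn z rad 0.003 units 0.02 j6 -0.82 tilt [-0.001 -0.    -1.   ]
tool shift mm [158.5 126.6 107.9] units [3.17 2.53 2.16] turn z rad 1.373 units 11.44 j6 -0.82 tilt [-0.001 -0.    -1.   ]
```

step_arm([
  [-1, 0.1, 0, -0.1, 0, 0, 0],
  [-1, 0.2, 0, -0.08, 0, 0, 0],
  [-1, 0.4, 0, 0, 0, 0, 0],
  [-1, 0.4, 0, 0, 0, 0, 0],
  [-1, 0.4, 0, 0, 0, 0, 0],
  [-1, 0.4, 0, 0, 0, 0, 0],
  [-1, 0.3, 0.1, 0, 0, 0, 0],
  [-1, 0.2, 0.2, 0, 0, 0, 0],
  [-1, 0, 0.3, 0, 0, 0, 0],
  [-1, 0, 0.5, 0, 0, 0, 0],
  [-1, 0, 0.5, 0, 0, 0, 0],
  [-1, -0.1, 0.5, 0, 0, 0, 0],
  [-1, -0.2, 0.4, 0, 0, 0, 0],
  [-1, -0.14, 0.28, 0, 0, 0, 0],
  [-1, 0, 0, 0, 0, 0, 0],
])

```text
t: 42.1
ee_pos: [521.5, 241.8, 214.8]
orientation: [0.978, 2.985, 0.0]
ft_force: [-1.0, -0.8, -2.1]
width: 22.0
grasp_force: 30.0
```

step_arm([
  [-1, 0, 0, 0, 0, 0, 0.2],
  [-1, 0, 0, 0, 0, 0, 0.5],
  [-1, 0, 0, 0, 0, 0, 0.8],
  [-1, 0, 0, 0, 0, 0, 0.9],
  [-1, 0, 0, 0, 0, 0, 0.9],
  [-1, 0, 0, 0, 0, 0, 0.9],
  [-1, 0, 0, 0, 0, 0, 0.9],
  [-1, 0, 0, 0, 0, 0, 0.9],
  [-1, 0, 0, 0, 0, 0, 0.9],
  [-1, 0, 0, 0, 0, 0, 0.9],
  [-1, 0, 0, 0, 0, 0, 0.9],
  [-1, 0, 0, 0, 0, 0, 0.9],
  [-1, 0, 0, 0, 0, 0, 0.8],
  [-1, 0, 0, 0, 0, 0, 0.6],
  [-1, 0, 0, 0, 0, 0, 0.44],
  [-1, 0, 0, 0, 0, 0, 0],
  [-1, 0, 0, 0, 0, 0, 0],
])

```text
t: 44.22
ee_pos: [520.2, 241.1, 215.3]
orientation: [2.648, 1.69, 0.0]
ft_force: [-0.2, 0.4, -3.3]
width: 22.1
grasp_force: 30.0
```

```bash
python3 -c "
from lp import *
look('w11'); go(464,267.1,98,-.435)"
```

```text
[520.2 241.1 215.3] ft [-0.17  0.45 -3.3 ] yaw -2.0054694269947317
86 63 -69.6 y -19.9 20.2
126 196 -70.1 y -27.7 25.5
rect ((105.72930908203125, -1.3183212280273438), (47.39710235595703, 53.16253662109375), 0.5941399931907654) plane [-1.2000e-02  2.0000e-03 -6.8558e+01]
tool shift mm [ -0.2 -61.9 117.3] units [-0.   -1.24  2.35] turn z rad 0.0 units 0.0 j6 0.85 tilt [ 0.  0. -1.]
```

step_arm([
  [-1, 0, -0.2, 0, 0, 0, 0],
  [-1, 0, -0.4, 0, 0, 0, 0],
  [-1, 0, -0.4, 0, 0, 0, 0],
  [-1, 0, -0.22, 0, 0, 0, 0],
  [-1, 0, 0, 0.2, 0, 0, 0],
  [-1, 0, 0, 0.4, 0, 0, 0],
  [-1, 0, 0, 0.5, 0, 0, 0],
  [-1, 0, 0, 0.4, 0, 0, 0],
  [-1, 0, 0, 0.3, 0, 0, 0],
  [-1, 0, 0, 0.2, 0, 0, 0],
  [-1, 0, 0, 0.1, 0, 0, 0],
  [-1, 0, 0, 0.1, 0, 0, 0],
  [-1, 0, 0, 0.08, 0, 0, 0],
  [-1, 0, 0, 0.07, 0, 0, 0],
  [-1, 0, 0, 0, 0, 0, 0],
  [-1, 0, 0, 0, 0, 0, 0],
])

```text
t: 46.28
ee_pos: [465.3, 267.1, 97.9]
orientation: [2.649, 1.689, 0.001]
ft_force: [-0.3, -0.2, -1.6]
width: 22.0
grasp_force: 30.0
```

```bash
python3 -c "
from lp import *
look('w12')"
```

```text
[465.3 267.1  97.9] ft [-0.29 -0.16 -1.64] yaw -2.005996583222361
46 38 -81.7 y -39.9 39.9
78 4 -65.1 y -19.4 18.9
86 56 -65.8 y -19.5 19.9
118 35 -65.3 y -25.2 19.0
126 214 -66.3 y -28.1 25.2
134 21 -72.3 y -26.0 29.3
rect ((106.42851257324219, -1.8270301818847656), (54.86887741088867, 53.28327560424805), 1.115254282951355) plane [-2.0000e-02 -1.0000e-03 -6.3819e+01]
```

step_arm([
  [-1, 0.1, 0, 0, 0, 0, 0],
  [-1, 0.2, 0, 0, 0, 0, 0],
  [-1, 0.2, 0, 0, 0, 0, 0],
  [-1, 0.2, 0, 0, 0, 0, 0],
])

```text
t: 46.82
ee_pos: [480.3, 299.7, 97.7]
orientation: [-2.648, -1.69, -0.0]
ft_force: [0.1, 1.2, -2.1]
width: 22.1
grasp_force: 30.0
```

step_arm([
  [-1, 0.2, 0, 0, 0, 0, 0],
  [-1, 0.2, 0, 0, 0, 0, 0],
])

```text
t: 47.08
ee_pos: [488.6, 317.6, 97.6]
orientation: [-2.649, -1.69, 0.0]
ft_force: [0.4, -0.1, -2.0]
width: 21.8
grasp_force: 30.0
```

step_arm([
  [-1, 0.3, 0, 0, 0, 0, 0],
  [-1, 0.4, 0, 0, 0, 0, 0],
  [-1, 0.3, 0, 0, 0, 0, 0],
  [-1, 0, 0, -0.5, 0, 0, 0],
  [-1, 0, 0, -0.8, 0, 0, 0],
  [-1, 0, 0, 0, 0, 0, 0],
])

```text
t: 47.82
ee_pos: [511.3, 363.9, 165.8]
orientation: [-2.648, -1.69, -0.01]
ft_force: [-0.1, 0.2, -2.5]
width: 21.8
grasp_force: 30.0
```

```bash
python3 -c "
from h import *
plates('t12')
d=load('t12'); crop('t12',140,100,340,300,3,'t12c')
go(515,300,160,-.435); print(get_obs()['ft_force'])"
```

```text
0 569 ((-1.1562728881835938, -1.4380378723144531), (52.84950256347656, 87.40595245361328), 89.92902374267578) [-2.1567886 -1.6311065]
62 554 ((0.7432823181152344, 61.347896575927734), (53.6097297668457, 86.97306823730469), 89.85079193115234) [1.3033974e-02 6.1328026e+01]
tool shift mm [-55.1  30.9   3.7] units [-1.1   0.62  0.07] turn z rad -0.0 units -0.0 j6 1.03 tilt [ 0.002  0.002 -1.   ]
[ 0.08517047 -0.12035011 -2.07548247]
```

View pics/t12c.png

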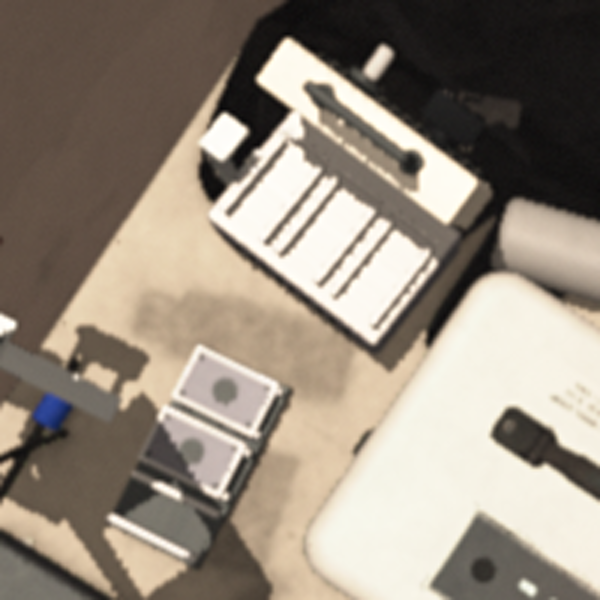

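Both plates lie in lanes 1 and 2 (offsets under 2 mm) and the unit's bed is empty. Next I'll set the lifter down near its old spot.

step_arm([
  [-1, 0, 0, 0, 0, 0, -0.5],
  [-1, 0, 0, 0, 0, 0, -1],
  [-1, 0, 0, 0, 0, 0, -1],
  [-1, 0, 0, 0, 0, 0, -1],
  [-1, 0, 0, 0, 0, 0, -1],
  [-1, 0, 0, 0, 0, 0, -1],
  [-1, 0, 0, 0, 0, 0, -1],
  [-1, 0, 0, 0, 0, 0, -1],
  [-1, 0, 0, 0, 0, 0, -1],
  [-1, 0, 0, 0, 0, 0, -1],
  [-1, 0, 0, 0, 0, 0, -1],
  [-1, 0, 0, 0, 0, 0, -1],
  [-1, 0, 0, 0, 0, 0, -0.54],
  [-1, 0, 0, 0, 0, 0, 0],
  [-1, 0, 0, 0, 0, 0, 0],
])

```text
t: 49.75
ee_pos: [508.9, 362.0, 161.7]
orientation: [-0.872, -3.017, 0.002]
ft_force: [-0.3, 0.1, -2.6]
width: 21.9
grasp_force: 30.0
```

```bash
python3 -c "
from h import *
go(467,296,78,1.01)"
```

```text
tool shift mm [  0.2 -78.   83.8] units [ 0.   -1.56  1.68] turn z rad -0.002 units -0.01 j6 -0.41 tilt [-0.001 -0.001 -1.   ]
```

step_arm([
  [-1, 0, -0.3, 0, 0, 0, 0],
  [-1, 0, -0.6, 0, 0, 0, 0],
  [-1, 0, -0.5, 0, 0, 0, 0],
  [-1, 0, -0.16, 0, 0, 0, 0],
  [-1, 0, 0, 0.4, 0, 0, 0],
  [-1, 0, 0, 0.5, 0, 0, 0],
  [-1, 0, 0, 0.4, 0, 0, 0],
  [-1, 0, 0, 0.2, 0, 0, 0],
  [-1, 0, 0, 0.1, 0, 0, 0],
  [-1, 0, 0, 0.05, 0, 0, 0],
  [-1, 0, 0, 0.03, 0, 0, 0],
  [-1, 0, 0, 0, 0, 0, 0],
  [-1, 0, 0, 0, 0, 0, 0],
])

```text
t: 51.38
ee_pos: [468.1, 296.3, 79.0]
orientation: [0.87, 3.018, 0.001]
ft_force: [0.0, 0.2, -2.1]
width: 21.6
grasp_force: 30.0
```

step_arm([
  [-1, 0, 0, 0.02, 0, 0, 0],
  [-1, 0, 0, 0.02, 0, 0, 0],
  [-1, 0, 0, 0, 0, 0, 0],
])

```text
t: 51.75
ee_pos: [468.1, 296.4, 78.2]
orientation: [0.87, 3.018, 0.001]
ft_force: [-4.5, -2.5, 14.1]
width: 21.6
grasp_force: 30.0
```

step_arm([
  [0.2, 0, 0, 0, 0, 0, 0],
  [0.2, 0, 0, 0, 0, 0, 0],
  [0.2, 0, 0, 0, 0, 0, 0],
  [0.2, 0, 0, -0.3, 0, 0, 0],
  [0.2, 0, 0, -0.8, 0, 0, 0],
  [0.2, 0, 0, -1, 0, 0, 0],
  [0.2, 0, 0, -1, 0, 0, 0],
  [0.2, 0, 0, -1, 0, 0, 0],
  [0.2, 0, 0, -1, 0, 0, 0],
  [0.2, 0, 0, -0.14, 0, 0, 0],
])

```text
t: 53.0
ee_pos: [469.3, 297.0, 343.7]
orientation: [0.869, 3.013, 0.009]
ft_force: [0.8, -0.4, -0.8]
width: 52.4
grasp_force: 0.0
```

step_arm([
  [-0.1, 0, 0, 0, 0, 0, 1],
  [-0.1, 0, 0, 0, 0, 0, 1],
  [-0.1, 0, 0, 0, 0, 0, 1],
  [-0.1, 0, 0, 0, 0, 0, 1],
  [-0.1, 0, 0, 0, 0, 0, 1],
  [-0.1, 0, 0, 0, 0, 0, 1],
  [-0.1, 0, 0, 0, 0, 0, 1],
  [-0.1, 0, 0, 0, 0, 0, 1],
  [-0.1, 0, 0, 0, 0, 0, 1],
  [-0.1, 0, 0, 0, 0, 0, 1],
  [-0.1, 0, 0, 0, 0, 0, 1],
  [-0.1, 0, 0, 0, 0, 0, 1],
  [-0.1, 0, 0, 0, 0, 0, 1],
  [-0.1, 0, 0, 0, 0, 0, 0.7],
  [-0.1, 0, 0, 0, 0, 0, 0],
])

```text
t: 54.88
ee_pos: [467.4, 295.9, 338.0]
orientation: [2.803, 1.419, -0.002]
ft_force: [1.6, -0.6, -0.1]
width: 39.7
grasp_force: 0.0
```

```bash
python3 -c "
from m import *
d=snap('side','s13'); P=cloud(d)
q=P[(np.hypot(P[...,0]-465,P[...,1]-297)<25)&(P[...,2]>100)&(P[...,2]<130)]; print('lifter top',len(q),np.median(q,0),q[:,2].max())
d=snap('top','t13'); P=cloud(d); 
m=(P[...,2]>225)&(P[...,2]<285)&(np.hypot(P[...,0]-668,P[...,1]-38)<70); q=P[m]; print('bar',len(q),q[q[:,2]>240].mean(0),q[:,2].max())
go(668.4,38.1,340,-.636); print(get_obs()['qpos'].round(2))"
```

```text
return _methods._mean(a, axis=axis, dtype=dtype,
  ret = um.true_divide(
Traceback (most recent call last):
ValueError: zero-size array to reduction operation maximum which has no identity
```

```bash
python3 -c "
from m import *
P=cloud(load('s13')); crop('s13',130,130,380,320,3.1,'s13c')
m=(P[...,2]>100)&(P[...,2]<125)&(np.hypot(P[...,0]-465,P[...,1]-297)<90); print(m.sum(),P[m][:5])
d=snap('top','t13'); P=cloud(d); 
m=(P[...,2]>225)&(P[...,2]<285)&(np.hypot(P[...,0]-668,P[...,1]-38)<70); q=P[m]; print('bar',len(q),q[q[:,2]>240].mean(0) if len(q) else 0)
go(668.4,38.1,340,-.636); print(get_obs()['qpos'].round(2))"
```

```text
173 [[495.53545649 317.7717471  116.95489607]
 [492.34398474 319.03954336 119.09333858]
 [492.1349365  316.11536379 116.86067928]
 [489.0479266  317.26164928 118.86599544]
 [488.37729607 314.96877131 117.29604872]]
bar 235 [664.89041272  36.30064652 258.18210322]
tool shift mm [-89.2 314.5  -1.8] units [-1.78  6.29 -0.04] turn z rad 0.003 units 0.03 j6 1.18 tilt [-0.001 -0.    -1.   ]
[0.54 0.2  1.67 0.   1.27 1.18]
```

View pics/s13c.png

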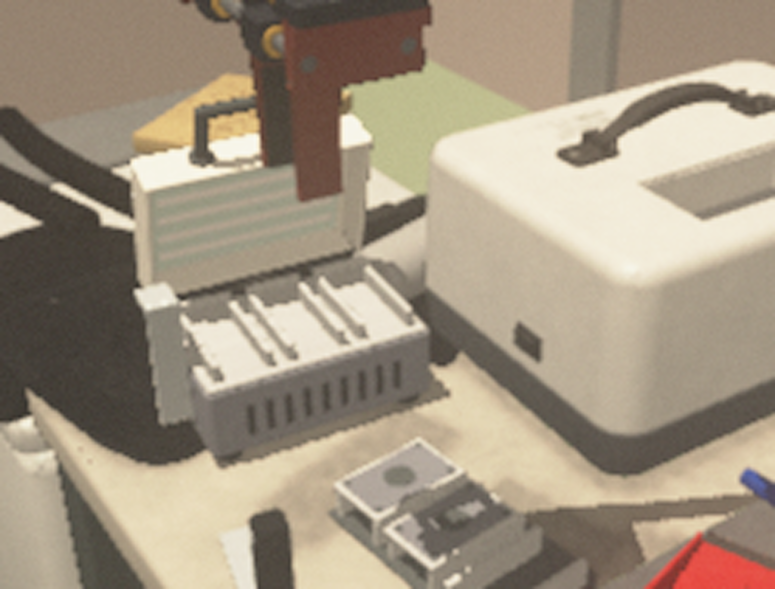

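The lifter was knocked to about (485,315) but still stands upright, with its top at z 118. The lid is still up, so I'll go to the bar.

step_arm([
  [-0.1, -0.2, 0.7, 0, 0, 0, 0],
  [-0.1, -0.25, 0.9, 0, 0, 0, 0],
  [-0.1, -0.25, 0.9, 0, 0, 0, 0],
  [-0.1, -0.25, 0.9, 0, 0, 0, 0],
  [-0.1, -0.25, 0.9, 0, 0, 0, 0],
  [-0.1, -0.25, 0.9, 0, 0, 0, 0],
  [-0.1, -0.2, 0.7, 0, 0, 0, 0],
  [-0.1, -0.13, 0.39, 0, 0, 0, 0],
  [-0.1, 0, 0, 0, 0, 0, 0],
  [-0.1, 0, 0, 0.5, 0, 0, 0],
  [-0.1, 0, 0, 0.5, 0, 0, 0],
  [-0.1, 0, 0, 0.5, 0, 0, 0],
  [-0.1, 0, 0, 0.44, 0, 0, 0],
  [-0.1, 0, 0, 0, 0, 0, 0],
  [-1, 0, 0, 0, 0, 0, 0],
  [-1, 0, 0, 0, 0, 0, 0],
  [-1, 0, 0, 0, 0, 0, 0],
  [-1, 0, 0, 0, 0, 0, 0],
])

```text
t: 57.22
ee_pos: [668.7, 38.2, 242.6]
orientation: [2.803, 1.418, 0.002]
ft_force: [-1.2, 0.2, 3.6]
width: 10.7
grasp_force: 30.0
```

step_arm([
  [-1, 0, -0.36, 0.06, 0, 0, 0],
  [-1, 0, -0.35, 0.1, 0, 0, 0],
  [-1, 0, -0.33, 0.14, 0, 0, 0],
  [-1, 0, -0.32, 0.17, 0, 0, 0],
  [-1, 0, -0.3, 0.2, 0, 0, 0],
  [-1, 0, -0.28, 0.23, 0, 0, 0],
  [-1, 0, -0.25, 0.26, 0, 0, 0],
  [-1, 0, -0.23, 0.28, 0, 0, 0],
  [-1, 0, -0.2, 0.3, 0, 0, 0],
  [-1, 0, -0.17, 0.32, 0, 0, 0],
  [-1, 0, -0.14, 0.33, 0, 0, 0],
  [-1, 0, -0.1, 0.35, 0, 0, 0],
  [-1, 0, -0.07, 0.34, 0, 0, 0],
  [-1, 0, 0, 0, 0, 0, 0],
  [-1, 0, 0, 0, 0, 0, 0],
])

```text
t: 59.1
ee_pos: [543.1, 131.3, 86.1]
orientation: [-2.802, -1.417, 0.0]
ft_force: [2.6, 9.2, -6.0]
width: 11.1
grasp_force: 30.0
```

step_arm([
  [-1, 0, 0, 0.04, 0, 0, 0],
  [-1, 0, 0, 0.04, 0, 0, 0],
  [-1, 0, 0, 0, 0, 0, 0],
])

```text
t: 59.48
ee_pos: [542.7, 131.6, 82.6]
orientation: [-2.802, -1.416, 0.001]
ft_force: [0.2, 11.5, -0.1]
width: 11.3
grasp_force: 30.0
```

step_arm([
  [-1, 0, 0, 0.04, 0, 0, 0],
  [-1, 0, 0, 0.04, 0, 0, 0],
  [-1, 0, 0, 0, 0, 0, 0],
])

```text
t: 59.85
ee_pos: [542.6, 131.6, 81.3]
orientation: [-2.802, -1.416, 0.0]
ft_force: [-9.1, 9.0, 27.9]
width: 11.4
grasp_force: 30.0
```

step_arm([
  [-0.1, 0, 0, 0, 0, 0, 0],
  [-0.1, 0, 0, 0, 0, 0, 0],
  [-0.1, 0, 0, -0.4, 0, 0, 0],
  [-0.1, 0, 0, -0.8, 0, 0, 0],
  [-0.1, 0, 0, -0.9, 0, 0, 0],
  [-0.1, 0.25, 0.72, 0, 0, 0, 0],
  [-0.1, 0.25, 0.72, 0, 0, 0, 0],
  [-0.1, 0.26, 0.73, 0, 0, 0, 0],
  [-0.1, 0, 0, 0, 0, 0, 0.95],
])

```text
t: 60.98
ee_pos: [655.1, 94.9, 183.2]
orientation: [2.882, 1.25, -0.001]
ft_force: [-0.3, 0.9, -0.1]
width: 39.2
grasp_force: 0.0
```

step_arm([
  [-0.1, 0, 0, 0, 0, 0, 1],
  [-0.1, 0, 0, 0, 0, 0, 1],
  [-0.1, 0, 0, 0, 0, 0, 1],
  [-0.1, 0, 0, 0, 0, 0, 1],
  [-0.1, 0, 0, 0, 0, 0, 1],
  [-0.1, 0, 0, 0, 0, 0, 1],
  [-0.1, 0, 0, 0, 0, 0, 1],
  [-0.1, 0, 0, 0, 0, 0, 1],
  [-0.1, 0, 0, 0, 0, 0, 1],
  [-0.1, 0, 0, 0, 0, 0, 1],
  [-0.1, 0, 0, 0, 0, 0, 0],
  [-0.1, 0, 0, 0, 0, 0, 0],
])

```text
t: 62.48
ee_pos: [653.1, 96.1, 183.9]
orientation: [3.086, -0.586, -0.002]
ft_force: [0.2, 0.3, 0.3]
width: 39.6
grasp_force: 0.0
```

```bash
python3 -c "
from m import *
d=snap('side','s14'); P=cloud(d)
s=P[...,0]*.8045-P[...,1]*.594-459; l=P[...,0]*.594+P[...,1]*.8045-426.8
for s0 in range(-50,76,20):
    m=(abs(s-s0)<8)&(abs(l)<92)&(P[...,2]>80)&(P[...,2]<128); print(s0,m.sum(),np.median(P[...,2][m]).round(1) if m.any() else '')
go(652.6,97.8,134,-1.946)
"
```

```text
-50 1025 106.9
-30 328 120.0
-10 255 125.8
10 138 125.9
30 107 125.7
50 79 120.9
70 74 119.4
tool shift mm [-1.2 -1.4 50.1] units [-0.02 -0.03  1.  ] turn z rad -0.001 units -0.01 j6 2.07 tilt [-0.001 -0.    -1.   ]
```

step_arm([
  [-0.1, -0.02, -0.03, 0.4, 0, 0, 0],
  [-0.1, 0, 0, 0.6, 0, 0, 0],
  [-0.1, 0, 0, 0, 0, 0, 0],
  [-1, 0, 0, 0, 0, 0, 0],
  [-1, 0, 0, 0, 0, 0, 0],
  [-1, 0, 0, 0, 0, 0, 0],
  [-1, 0, 0, 0, 0, 0, 0],
])

```text
t: 63.4
ee_pos: [653.0, 97.9, 134.2]
orientation: [3.086, -0.588, -0.0]
ft_force: [-1.2, -0.5, 6.3]
width: 13.9
grasp_force: 34.4
```

step_arm([
  [-1, 0, 0, 0, 0, 0, -0.9],
  [-1, 0, 0, 0, 0, 0, -0.9],
  [-1, 0, 0, 0, 0, 0, -0.9],
  [-1, 0, 0, 0, 0, 0, -0.9],
  [-1, 0, 0, 0, 0, 0, -0.9],
  [-1, 0, 0, 0, 0, 0, -0.9],
  [-1, 0, 0, 0, 0, 0, -0.9],
  [-1, 0, 0, 0, 0, 0, -0.9],
  [-1, 0, 0, 0, 0, 0, -0.9],
  [-1, 0, 0, 0, 0, 0, -0.9],
  [-1, 0, 0, 0, 0, 0, -0.9],
  [-1, 0, 0, 0, 0, 0, -0.9],
  [-1, 0, 0, 0, 0, 0, -0.2],
  [-1, 0, 0, 0, 0, 0, 0],
  [-1, 0, 0, 0, 0, 0, 0],
])

```text
t: 65.28
ee_pos: [653.1, 97.8, 134.2]
orientation: [2.799, 1.426, -0.0]
ft_force: [-1.1, -1.3, 6.7]
width: 13.9
grasp_force: 33.9
```

```bash
python3 -c "
from m import *
o=get_obs(); print(o['moment'],o['ft_force'],o['width']); M=R.from_rotvec(o['orientation']).as_matrix(); print(np.arctan2(M[1,1],M[0,1]))"
```

```text
[-0.40335617  0.10384655 -0.33612579] [-1.10237345 -1.3375205   6.6715834 ] 13.926655156897226
-0.6284819065429155
```

step_arm([
  [-0.1, 0, 0, 0, 0, 0, 0],
  [-0.1, 0, 0, 0, 0, 0, 0],
  [-0.1, 0, 0, -0.4, 0, 0, 0],
  [-0.1, 0, 0, -1, 0, 0, 0],
  [-0.1, 0, 0, -1, 0, 0, 0],
  [-0.1, 0, 0, -1, 0, 0, 0],
  [-0.1, -1, 0, -1, 0, 0, 0],
  [-0.1, -1, 0, 0, 0, 0, 0],
  [-0.1, -1, 0, 0, 0, 0, 0],
  [-0.1, -1, 0, 0, 0, 0, 0],
  [-0.1, 0, 0, 0, 0, 0, 0],
  [-0.1, 0, 0, 0, 0, 0, 0],
])

```text
t: 66.78
ee_pos: [539.3, -59.1, 349.4]
orientation: [2.799, 1.425, 0.002]
ft_force: [0.2, 0.8, 0.5]
width: 39.7
grasp_force: 0.0
```

```bash
python3 -c "
from m import *
plates('t15')
crop('t15',140,110,440,310,2.66,'t15c'); P=cloud(load('t15'))
rect(P,(482,312),35,108,124,'handle')
d=snap('side','s15'); P=cloud(d); rect(P,(482,312),40,113,122,'handle side'); print(get_obs()['ee_pos'])
"
```

```text
0 544 ((-0.5311164855957031, -1.5209102630615234), (52.903770446777344, 88.69469451904297), 89.84708404541016) [-2.0632465 -1.1472452]
62 542 ((0.03371429443359375, 60.76185607910156), (86.58518981933594, 53.57999038696289), 0.7437591552734375) [-0.539624 60.786404]
handle 79 [481.7 333.3] [21.2 47. ] ang 0.281 -1.29 mean [484.6 320.8]
handle side 104 [521.5 271.7] [ 20.5 153.9] ang 0.564 -1.007 mean [488.7 322.8]
[539.61660808 -58.41037837 348.95439757]
```

View pics/t15c.png

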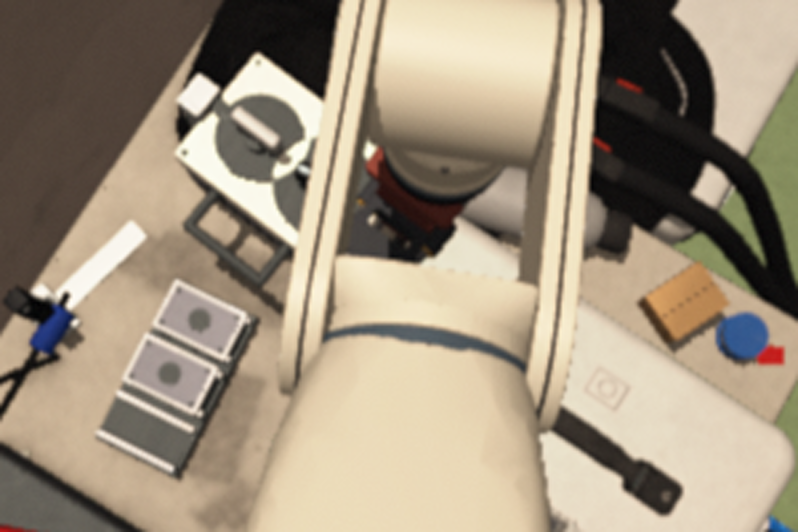

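The plates lie centred in lanes 1 and 2. The lid is shut, the latch tongue is under the keeper, and the lifter stands on the bench. The flask and box have not moved. I'm handing in.

```bash
python3 -c "
from h import *
P=cloud(load('t15')); q=P[(np.hypot(P[...,0]-486,P[...,1]-321)<10)]; print(np.nanmedian(q[:,2]))
print(ctrl.close_job())"
```

```text
110.25657733167236
the job is handed in; nothing more can be done
None
```

The job is handed in with no verdict returned: my last measurements show the two plates present face up in rack lanes 1 and 2, the isolator off, the lid shut, the latch closed, and the lifter standing on the bench after a knock moved it about 3 cm.

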